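# Put the die-clamping set back in its fitted tray

## Task

The die change is finished: put the clamping set back in the wooden tray, each part right way up, lying flat on the floor of the nest cut for it - the slotted strap clamp in the long pocket, the step block in the short oblong one, the T-slot nut in the square one and the nut with the round collar in the round one. The plain hexagon nut without a collar and the plain block without steps belong to another set: leave them where they are on the bench.

Things in the scene. Friction and masses are not known exactly. Their poses are not given: they have to be found in the camera images.
- strap_clamp: slotted strap clamp, a dark steel bar lying flat on the bench, 120 x 46 x 22 mm, with a 22 mm wide slot through its middle (80 mm long), a square nose at +x and a stepped heel (last 20 mm) at -x. Origin: centre of the underside; x along the bar, y across its 46 mm (the two long straight sides, to be gripped), z up. About 0.6 kg
- step_block: dark steel step block standing on the bench, 64 x 36 mm, with eight stair treads rising along x from 9 mm high at the -x end to 44 mm at the +x end. Origin: centre of the underside; x along the 64 mm, y across the 36 mm between two flat upright sides (to be gripped, best about 8 mm towards +x from the origin, near the centre of mass), z up. About 0.4 kg
- t_nut: bright steel T-slot nut standing on its broad foot: foot 35 x 35 x 14 mm, on it a neck 22 mm wide (y) and 35 mm long (x), total height 28 mm, threaded hole seen from above. Origin: centre of the underside; the two end faces across x are flat over the full height, 35 mm apart; z up. About 0.16 kg
- collar_nut: bright steel hexagon nut with a round collar, standing on the collar: collar 44 mm across and 6 mm high, above it a hexagon 30 mm across flats, total height 30 mm. Origin: centre of the underside; x is square to one pair of flats (the others at 60 degrees); z up. About 0.16 kg
- plain_nut: look-alike, not of this set: bright steel hexagon nut without a collar, 30 mm across flats, 30 mm high. Origin: centre of the underside, z up. Stays where it is
- plain_block: look-alike, not of this set: plain dark steel block without steps, 64 x 36 x 44 mm. Origin: centre of the underside, x along the 64 mm, z up. Stays where it is
- nest_strap: fixed white nest block 152 (x) x 80 (y) x 32 mm with the long pocket (138 x 64 mm) mid-top, 8 mm deep, grey floor. Origin: centre of its underside, 10 mm over the bench; pocket floor 24 mm, top 32 mm above it. The four blocks stand side by side along y, 82 mm pitch, in a 176 x 350 mm plywood tray, 10 mm walls 2 mm higher than the blocks; their order varies
- nest_step: fixed white nest block 152 (x) x 80 (y) x 32 mm with the short oblong pocket (84 x 54 mm) mid-top, 8 mm deep, grey floor. Origin: centre of its underside, 10 mm over the bench; pocket floor 24 mm, top 32 mm above it. The four blocks stand side by side along y, 82 mm pitch, in a 176 x 350 mm plywood tray, 10 mm walls 2 mm higher than the blocks; their order varies
- nest_tnut: fixed white nest block 152 (x) x 80 (y) x 32 mm with the square pocket (53 x 53 mm) mid-top, 8 mm deep, grey floor. Origin: centre of its underside, 10 mm over the bench; pocket floor 24 mm, top 32 mm above it. The four blocks stand side by side along y, 82 mm pitch, in a 176 x 350 mm plywood tray, 10 mm walls 2 mm higher than the blocks; their order varies
- nest_collar: fixed white nest block 152 (x) x 80 (y) x 32 mm with the round pocket (62 mm) mid-top, 8 mm deep, grey floor. Origin: centre of its underside, 10 mm over the bench; pocket floor 24 mm, top 32 mm above it. The four blocks stand side by side along y, 82 mm pitch, in a 176 x 350 mm plywood tray, 10 mm walls 2 mm higher than the blocks; their order varies
There are look-alikes about, which are no part of the job. Leave any blue or turquoise look-alike of the strap_clamp alone.

How it is judged:
By the outcome, as a careful person would: the job done as asked, in the order asked, and still so for the second after the job is handed in, with the robot touching nothing.
It also fails if it takes over 106 s, if anything falls off the work surface, if the arm or the gripper's body presses on something with over 40 N, if the wrist force passes 120 N, or if a joint passes its speed limit or range.

## Robot

A 7-joint arm with a two-finger parallel gripper is mounted at the origin on the work surface. World frame = base frame: x ahead of the robot, y to its left, z up, the work surface at z = 0. Lengths are in mm, angles in rad, forces in N, time in s.
With the tool pointing down it reaches from about 400 to 875 mm from the base axis. Payload 4.4 kg.
Tool frame: the origin (TCP) lies at the very end of the fingers, on their centre line; the grasp point (between the pads) lies 19 mm behind it; y points along the fingers, x is the direction in which the jaws open and shut, and the axes are right-handed (so a half turn about y gives the same grasp; the last joint's range is limited). The gripper opens to 85 mm and grips with 20 to 120 N. Pads are 22 mm wide; open, the fingers measure 114 mm over their backs; the gripper's body (76 mm by 85 mm) begins 54 mm behind the grasp point. The pads swing forward as they close: fully open they stand 13 mm farther back than shut.
Start: joints at [1.2, 0.628, 0.038, 1.517, -0.027, 0.996, -0.02], TCP at [195.094, -620.045, 231.313] pointing down, gripper open.
Joint ranges: [-3.06, 3.06], [-0.37, 2.12], [-1.25, 1.32], [0.18, 2.47], [-1.1, 4.24], [0.23, 1.98], [-2.94, 2.94]. Speed limits (rad/s): [2.57, 2.57, 3.14, 3.14, 3.14, 3.14, 3.14].

## Interface

Orientations are given as [roll, pitch, yaw] about the fixed x, y, z axes, in that order (R = Rz(yaw) Ry(pitch) Rx(roll)).
In Python, from cell import readout, eyes, finish_job gives the robot as it stands. The module is installed in compiled form; this text tells all that it offers.
- The arm moves only by the tool apply_moves, never from a script. Its argument "commands" is a list that holds one entry, the list of rows, each a list of 6 numbers: the shift along the tool's x, y, z in units of 0.04 m (1.0 is 0.04 m), then the turn, a rotation vector about the tool's x, y, z in units of 5 degrees (1.0 is 5 degrees). A call has 1 to 8 rows; each row shifts and turns the pose as measured when the row begins, along the tool's axes as they then stand; what a row does not reach is not made up. A row lasts 1/12 s, in which the tool goes at most 41.7 mm and 7.16 degrees, less where a joint would pass 70% of its speed; a pose out of reach is approached as far as the arm can. A call with a number of a shift or a turn outside -1 to 1 is refused whole. A call with a gripper value outside its range is refused whole. "claw" is the finger opening in mm, from 0 to 85.4, set as the call begins (left out, the last holds). The fingers move at their own pace and stop on an object; the grip force is fixed at half the most. Time passes only in rows, so rows that do not move let the fingers close. It gives the time, the measured TCP pose, the force and the opening at its end, in the units of the state.
- readout.read_state(): the state, without advancing time (a new reading comes with each control period).
- eyes.get_image(name): name is "scene" or "top"; returns a dict with "image" (480x640x3 uint8, red, green, blue), "mtx" (3x3 intrinsics, pixels), "rvec" (rotation vector, rad) and "tvec" (3), from world to camera coordinates, as OpenCV has them. Camera axes: x right, y down, z forward; pixel columns grow to the right and rows downward; lengths in mm; the calibration is good to about 2 mm. A picture is of the moment at which its call begins. There is no depth.
- finish_job(): hands the job in, once; it reports no verdict.
The state is a dict: "clock": time; "qpos": joint angles; "qd": joint speeds; "tau": joint torques, N m; "eef_pos": TCP position; "tool_rot": TCP orientation; "force": force on the tool from outside, world axes, zero at the start; "torque": the same for the moment, N m; "width": finger opening in mm.
Only numpy, scipy, OpenCV 4.12 (cv2) and the standard library are available. Lean on these libraries where they do the work, as an engineer would, in place of code of your own. Each camera call takes 0.05 s, during which the arm holds its last target. There are 200 camera calls.

## Working session

There is one attempt and no reset: what is moved stays moved. The work goes in short steps, Python scripts to look and compute and a tool call to move; the robot and the scene stay as the last step left them, time stands still between calls to the robot, and variables do not carry over. Pictures are saved under pics/ and viewed, about 12 in all and at most 16, crops included, and the job is handed in when it is done.

Besides the shell and the picture viewer there is one more tool, called after ">>>" in YAML: its name, and indented under it one key for each argument. apply_moves: Moves the arm, as the interface text tells. Shifts and turns lie within -1 to 1; 1 stands for 0.04 m of shift or 5 degrees of turn. Its arguments: {"type":"object","properties":{"commands":{"type":"array"},"claw":{"type":"number"}},"required":["commands"]}

```bash
mkdir -p pics; ls; python3 - <<'E'
from cell import readout, eyes
import cv2,numpy as np
s=readout.read_state(); print(s)
for n in("top","scene"):
    d=eyes.get_image(n); cv2.imwrite(f"pics/{n}0.png",d["image"][:,:,::-1]); np.savez(n+"_cal.npz",**{k:d[k] for k in("mtx","rvec","tvec")})
    R=cv2.Rodrigues(np.array(d["rvec"],float))[0]; print(n,d["mtx"],-R.T@np.ravel(d["tvec"]),R)
E
```

```text
pics
{'clock': 0.0, 'qpos': array([ 1.20019682,  0.62934567,  0.03844493,  1.51837825, -0.0269993 ,
        0.99626809, -0.02000609]), 'qd': array([ 0.0009803 ,  0.00028983, -0.00045769,  0.00254895,  0.00014684,
       -0.00072617,  0.00098125]), 'tau': array([-1.75264654e-05, -5.63405049e+01,  1.22589905e+00, -1.93450177e+01,
        1.08914659e-02,  1.02969847e-02,  1.17548834e-05]), 'eef_pos': array([ 194.90572897, -619.43974571,  230.38614779]), 'tool_rot': array([-1.57082355,  0.00188105, -1.26600519]), 'force': array([-0.20946621,  0.81306941, -0.27440054]), 'torque': array([-0.0112604 ,  0.00253182, -0.01428218]), 'width': 85.50654358755439}
top [[552.85939751   0.         323.23068797]
 [  0.         552.85939751 240.32245957]
 [  0.           0.           1.        ]] [ 178.35355546 -124.0447922  1345.56003963] [[-0.01259239 -0.9998093   0.01492608]
 [-0.98384405  0.00972257 -0.17876343]
 [ 0.17858423 -0.01693599 -0.98377886]]
scene [[541.84857203   0.         310.83939022]
 [  0.         541.84857203 236.75370466]
 [  0.           0.           1.        ]] [ 871.29084918 -926.21309899 1073.76575587] [[ 0.85998469  0.51006305  0.01618735]
 [ 0.39609329 -0.64715529 -0.65138324]
 [-0.32177079  0.56659131 -0.75857619]]
```

View pics/top0.png

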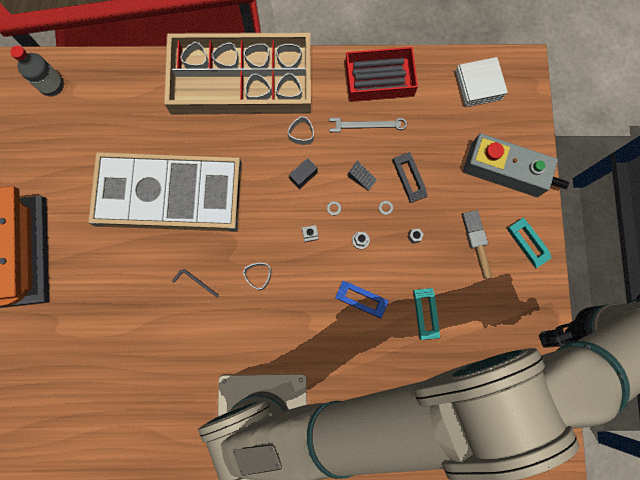

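View pics/scene0.png

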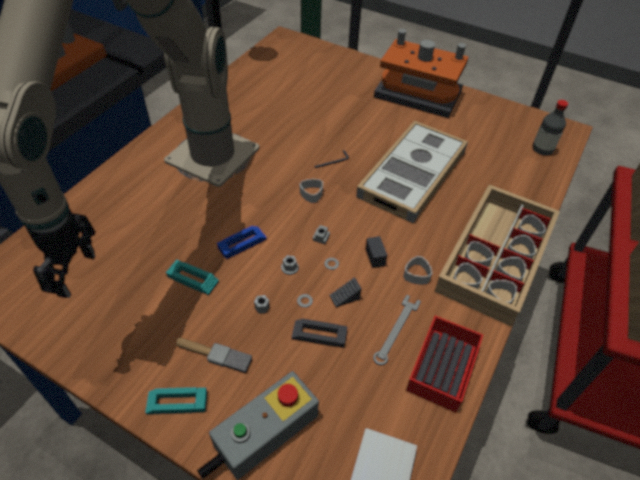

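Top view: plain block (303,174), step block (361,176), dark strap clamp (409,177), T-nut (310,233), collar nut (361,240), plain nut (416,235). The tray is around (165,190), with pockets from left to right: square, round, long and oblong. The blue and teal straps at (361,299), (427,313) and (529,242) are look-alikes, as are the plain nut and plain block. I'll check the choice in crops.

```bash
python3 - <<'E'
import cv2,numpy as np
t=cv2.imread("pics/top0.png"); s=cv2.imread("pics/scene0.png")
a=cv2.resize(t[145:260,280:440],None,fx=5,fy=5,interpolation=cv2.INTER_CUBIC); cv2.imwrite("pics/topcrop.png",a)
b=cv2.resize(s[215:355,240:400],None,fx=4,fy=4,interpolation=cv2.INTER_CUBIC); cv2.imwrite("pics/scenecrop.png",b)
E
```

```text
(no output)
```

View pics/topcrop.png

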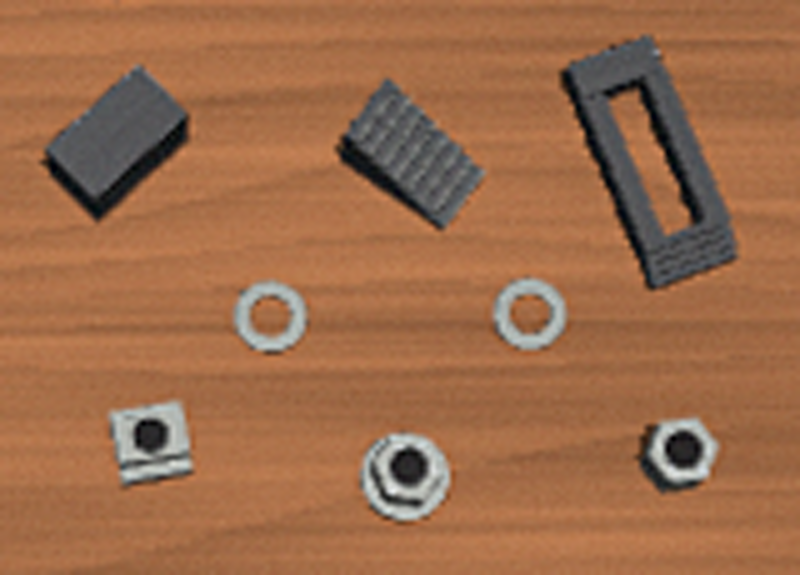

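View pics/scenecrop.png

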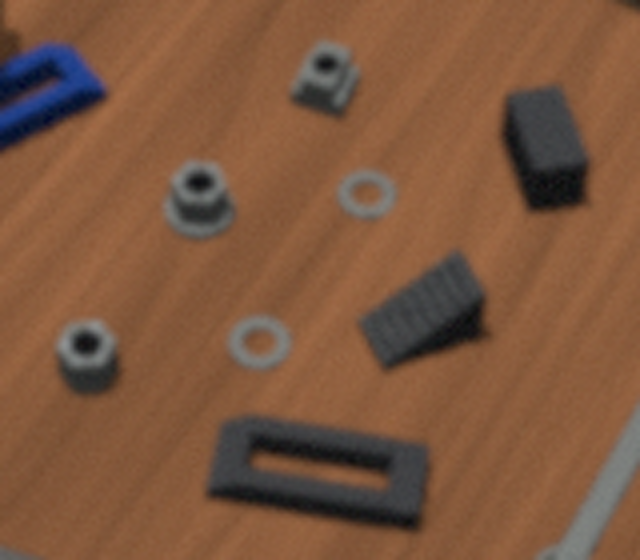

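Checked: dark strap with its serrated heel towards the robot, step block with its high end up-left, T-nut, collar nut. The plain block (303,174) and plain nut (416,235) stay. Now measuring.

```bash
cat > h.py <<'E'
import cv2,numpy as np
def cal(n):
    c=np.load(n+"_cal.npz"); return c["mtx"].astype(float),cv2.Rodrigues(c["rvec"].astype(float))[0],c["tvec"].astype(float).ravel()
def cast(n,uv,z):
    K,R,t=cal(n); C=-R.T@t; uv=np.atleast_2d(np.array(uv,float))
    d=(R.T@np.linalg.inv(K)@np.c_[uv,np.ones(len(uv))].T).T
    return C+d*((z-C[2])/d[:,2])[:,None]
def big(img,x0,y0,x1,y1,f):
    return cv2.resize(img[y0:y1,x0:x1],None,fx=f,fy=f,interpolation=cv2.INTER_CUBIC)
def back(p,x0,y0,f): return (np.array(p,float).reshape(-1,2)+.5)/f-.5+[x0,y0]
def blob(mask):
    cs=cv2.findContours(mask,cv2.RETR_EXTERNAL,cv2.CHAIN_APPROX_NONE)[0]; return max(cs,key=cv2.contourArea)
def cent(c): m=cv2.moments(c); return [m["m10"]/m["m00"],m["m01"]/m["m00"]]
E
cat > meas.py <<'E'
from h import *
np.set_printoptions(precision=1,suppress=True)
F=6
im={"top":cv2.imread("pics/top0.png"),"scene":cv2.imread("pics/scene0.png")}
def sat(b): h=cv2.cvtColor(b,cv2.COLOR_BGR2HSV); return h[...,1],h[...,2]
def part(n,roi):
    b=big(im[n],*roi,F); s,v=sat(b); m=((s<90)*255).astype(np.uint8); c=blob(m); return b,s,v,c
rois={"strap":{"top":(388,148,432,206),"scene":(288,314,352,352)},
"step":{"top":(345,158,381,194),"scene":(326,274,366,309)},
"tnut":{"top":(298,222,322,245),"scene":(310,222,332,246)},
"collar":{"top":(348,228,374,254),"scene":(278,252,302,277)}}
H={"strap":11,"step":22,"tnut":14,"collar":15}; T={"tnut":28,"collar":30}
for k,r in rois.items():
    for n,roi in r.items():
        b,s,v,c=part(n,roi)
        print(k,n,"cent",cast(n,back(cent(c),*roi[:2],F),H[k])[0],"area",cv2.contourArea(c)/F/F)
        if k in T:
            hm=np.zeros(v.shape,np.uint8); cv2.drawContours(hm,[c],-1,255,-1)
            hm=((cv2.erode(hm,np.ones((19,19)))>0)&(v<75)).astype(np.uint8)*255
            hc=blob(hm); e=cv2.minEnclosingCircle(hc); print("  hole",cast(n,back(cent(hc),*roi[:2],F),T[k])[0],"px",back(cent(hc),*roi[:2],F)[0],e[1]/F)
        p=cv2.approxPolyDP(cv2.convexHull(c),0.025*cv2.arcLength(c,True),True)
        pp=back(p,*roi[:2],F); print("  poly",pp.tolist()and np.c_[pp,cast(n,pp,0)[:,:2],cast(n,pp,2*H[k])[:,:2]])
# tray
roi=(86,150,244,232); b=big(im["top"],*roi,F); s,v=sat(b)
w=((s<40)&(v>185)).astype(np.uint8)*255
cs=cv2.findContours(((s<40)&(v<175)).astype(np.uint8)*255,cv2.RETR_EXTERNAL,cv2.CHAIN_APPROX_NONE)[0]
for c in cs:
    a=cv2.contourArea(c)/F/F
    if a>250:
        r=cv2.minAreaRect(c); q=cast("top",back(cv2.boxPoints(r),*roi[:2],F),38)[:,:2]
        print("pocket",cast("top",back(cent(c),*roi[:2],F),38)[0],a,"sides",np.linalg.norm(q[1]-q[0]),np.linalg.norm(q[2]-q[1]),"ang",np.degrees(np.arctan2(*(q[1]-q[0])[::-1])))
c=blob(cv2.morphologyEx(w,cv2.MORPH_CLOSE,np.ones((25,25)))); q=cast("top",back(cv2.boxPoints(cv2.minAreaRect(c)),*roi[:2],F),42)[:,:2]
print("tray white",q,q.mean(0),np.linalg.norm(q[1]-q[0]),np.linalg.norm(q[2]-q[1]),[np.degrees(np.arctan2(*(q[i+1]-q[i])[::-1])) for i in(0,1)])
E
python3 meas.py
```

```text
strap top cent [ 580.9 -366.8   11. ] area 921.9583333333334
  poly [[ 408.6  151.6  650.8 -368.2  643.1 -364.2]
 [ 426.8  195.2  535.4 -409.4  529.6 -404.7]
 [ 410.4  202.1  518.1 -367.4  512.5 -363.4]
 [ 392.4  160.1  628.5 -326.   621.1 -322.7]]
strap scene cent [ 580.9 -364.9   11. ] area 1094.3055555555554
  poly [[ 295.2  320.4  514.8 -361.6  522.2 -373.2]
 [ 345.8  325.9  621.5 -314.1  626.6 -326.6]
 [ 343.1  345.9  640.8 -362.6  645.5 -374.1]
 [ 292.4  338.1  533.7 -404.3  540.7 -414.9]]
step top cent [ 581.3 -244.4   22. ] area 435.3888888888889
  poly [[ 356.6  160.4  628.3 -234.6  613.6 -231. ]
 [ 376.6  178.8  579.5 -284.1  566.4 -278.9]
 [ 368.4  189.9  550.5 -262.7  538.3 -258.1]
 [ 347.9  176.1  587.1 -211.7  573.7 -208.9]]
step scene cent [ 584.8 -246.5   22. ] area 506.5694444444444
  poly [[ 354.4  277.8  574.9 -182.5  587.  -213. ]
 [ 360.4  287.4  600.8 -200.6  611.9 -230.4]
 [ 359.1  297.9  612.1 -229.5  622.7 -258.1]
 [ 335.8  305.9  575.5 -278.3  587.6 -304.9]
 [ 329.6  294.4  547.  -257.3  560.3 -284.7]]
tnut top cent [ 438.9 -114.    14. ] area 216.9861111111
[... 1474 characters left out ...]
290.6  274.2  435.4 -255.   447.5 -273.8]
 [ 283.6  272.6  417.9 -259.7  430.6 -278.3]
 [ 280.2  266.6  400.8 -248.3  413.9 -267.2]
 [ 282.4  258.8  392.  -224.5  405.4 -244.1]]
pocket [546.7 279.   38. ] 503.27777777777777 sides 62.830221491672795 62.943373301696965 ang -42.607407435724326
pocket [550.4 361.   38. ] 478.3055555555556 sides 55.484972527962356 58.43573969482307 ang 0.9613227228412791
pocket [541.1 164.2  38. ] 4354.722222222222 sides 155.51035311139856 339.7374124531043 ang 1.4849912019772065
tray white [[475.6 402. ]
 [627.4 405.8]
 [612.   71.3]
 [460.2  74.2]] [543.8 238.3] 151.84905110077787 334.8642682950221 [np.float64(1.4431492466620137), np.float64(-92.6422105632009)]
```

```bash
cat > m2.py <<'E'
from meas import *
print("=====")
cs=[c for c in cv2.findContours(((s>60)&(v>110)&(cv2.cvtColor(b,cv2.COLOR_BGR2HSV)[...,0]>11)).astype(np.uint8)*255,cv2.RETR_EXTERNAL,cv2.CHAIN_APPROX_NONE)[0]]
h=cv2.convexHull(c); p=cv2.approxPolyDP(h,60,True); pp=back(p,*roi[:2],F); q=cast("top",pp,42)[:,:2]; print(np.c_[pp,q])
for i in range(len(q)):
    d=q[(i+1)%len(q)]-q[i]; print(np.linalg.norm(d),np.degrees(np.arctan2(d[1],d[0])))
g=((s<40)&(v<175)).astype(np.uint8)*255
cs=cv2.findContours(cv2.morphologyEx(g,cv2.MORPH_OPEN,np.ones((17,17))),cv2.RETR_EXTERNAL,cv2.CHAIN_APPROX_NONE)[0]
for c in cs:
    if cv2.contourArea(c)/36>200:
        pp=back(cv2.approxPolyDP(cv2.convexHull(c),25,True),*roi[:2],F); print(cast("top",back(cent(c),*roi[:2],F),38)[0],"area",cv2.contourArea(c)/36); print(cast("top",pp,38)[:,:2].tolist() if 0 else cast("top",pp,38)[:,:2])
a=big(im["top"],348,228,374,254,18); bb=big(im["scene"],278,250,304,276,18); cv2.imwrite("pics/collar.png",np.hstack([cv2.resize(a,(400,400)),cv2.resize(bb,(400,400))]))
E
python3 m2.py | sed -n '/=====/,$p'
```

```text
=====
[[100.9 157.9 625.4 395.2]
 [232.8 162.6 611.   73.1]
 [229.8 221.9 462.2  77.8]
 [ 95.2 217.4 476.3 400. ]]
322.46972098235005 -92.5563817969428
148.88440868883447 178.18030010866588
322.4636656543011 87.50095120851307
149.2071350834594 -1.8189059325938455
[550.4 361.   38. ] area 473.2083333333333
[[578.3 387.1]
 [576.6 333.6]
 [522.5 335.7]
 [525.  388.8]]
[546.6 278.9  38. ] area 500.875
[[576.4 268.4]
 [537.2 249. ]
 [516.3 288.8]
 [556.6 309.2]]
[539.1 114.6  38. ] area 758.3472222222222
[[582.6 139.1]
 [579.2  85.7]
 [496.2  89.5]
 [498.3 143. ]]
[542.1 196.9  38. ] area 1474.9722222222222
[[613.9 223.6]
 [610.4 161.5]
 [472.5 168. ]
 [475.2 231.4]]
```

View pics/collar.png

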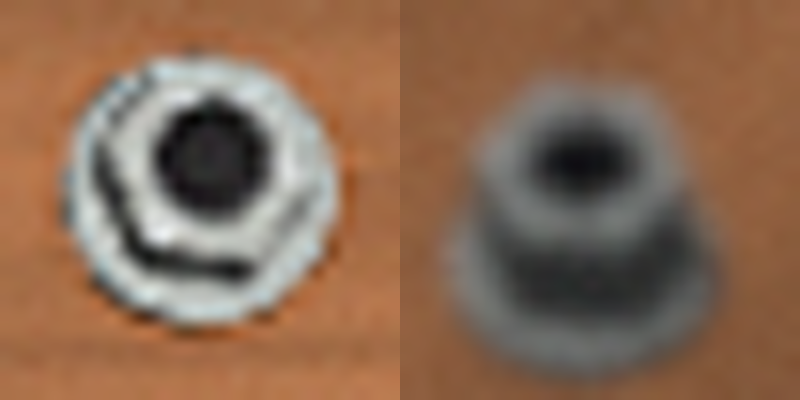

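>>> apply_moves:
  commands:
    - [[-0.25, 0, 1, 0, -0.5, 0], [-0.25, 0, 1, 0, 0, 0], [-0.25, 0, 1, 0, 0, 0], [-0.25, 0, 1, 0, 0, 0]]
  claw: 85

```text
clock: 0.43
eef_pos: [322.0, -534.6, 227.3]
tool_rot: [-1.582, 0.002, -1.244]
force: [1.4, -1.0, -0.4]
width: 85.0
```

Hexagon: the flat facing the robot has its lower edge from (145,265) to (250,272) in the crop, so the flat normals are about -4°, 56° and -64°. The tray yaw is about -2.2°. The pocket sizes match: 54, 62, 138x63 and 84x54.

```bash
cat > go.py <<'E'
import sys,numpy as np
from scipy.spatial.transform import Rotation as Ro, Slerp
from cell import readout
s=readout.read_state(); p=np.array(s["eef_pos"]); R=Ro.from_euler("xyz",s["tool_rot"])
print("t",round(s["clock"],2),"p",p.round(1),"rpy",np.degrees(s["tool_rot"]).round(1),"w",round(s["width"],1),"F",np.round(s["force"],1),"q",np.round(s["qpos"],2))
for a in sys.argv[1:]:   # x,y,z,yaw
    x=list(map(float,a.split(","))); P=np.array(x[:3]); T=Ro.from_euler("xyz",[-90,0,x[3]],degrees=True)
    n=int(np.ceil(max(np.linalg.norm(P-p)/37,(R.inv()*T).magnitude()/np.radians(4.9),1)))
    S=Slerp([0,1],Ro.concatenate([R,T]))
    print(n,"rows:")
    rows=[]
    for i in range(n):
        Ri=S(i/n); rows.append([round(float(v),2) for v in np.r_[Ri.inv().apply((P-p)/n)/40, np.degrees((Ri.inv()*S((i+1)/n)).as_rotvec())/5]])
    for i in range(0,n,8): print("[[%s]]"%", ".join(map(str,rows[i:i+8])))
    p,R=P,T
E
python3 go.py 581,-366,90,-70
```

```text
t 0.43 p [ 322.  -534.6  227.3] rpy [-90.6   0.1 -71.3] w 85.0 F [ 1.4 -1.  -0.4] q [ 0.95  0.6   0.04  1.59 -0.01  0.96 -0.25]
10 rows:
[[[-0.19, 0.34, 0.75, 0.01, -0.03, -0.0], [-0.19, 0.34, 0.75, 0.01, -0.03, -0.0], [-0.19, 0.34, 0.75, 0.01, -0.03, -0.0], [-0.19, 0.34, 0.75, 0.01, -0.03, -0.0], [-0.18, 0.34, 0.75, 0.01, -0.03, -0.0], [-0.18, 0.34, 0.75, 0.01, -0.03, -0.0], [-0.18, 0.34, 0.75, 0.01, -0.03, -0.0], [-0.18, 0.34, 0.75, 0.01, -0.03, -0.0]]]
[[[-0.18, 0.34, 0.75, 0.01, -0.03, -0.0], [-0.18, 0.34, 0.75, 0.01, -0.03, -0.0]]]
```

>>> apply_moves:
  commands:
    - [[-0.2, 0.3, 0.8, 0, 0, 0], [-0.2, 0.3, 0.8, 0, 0, 0], [-0.2, 0.3, 0.8, 0, 0, 0], [-0.2, 0.3, 0.8, 0, 0, 0], [-0.2, 0.3, 0.8, 0, 0, 0], [-0.2, 0.3, 0.8, 0, 0, 0], [-0.2, 0.3, 0.8, 0, 0, 0], [-0.2, 0.3, 0.8, 0, 0, 0]]

```text
clock: 1.1
eef_pos: [554.5, -381.7, 125.2]
tool_rot: [-1.581, 0.001, -1.242]
force: [0.4, -0.6, 0.7]
width: 85.0
```

```bash
python3 go.py 581,-366,90,-70 581,-366,30,-70
```

```text
t 1.1 p [ 554.5 -381.7  125.2] rpy [-90.6   0.1 -71.2] w 85.0 F [ 0.4 -0.6  0.7] q [ 0.53  0.78  0.05  1.53 -0.03  0.83 -0.65]
2 rows:
[[[-0.08, 0.44, 0.38, 0.06, -0.12, -0.01], [-0.07, 0.44, 0.38, 0.06, -0.12, -0.01]]]
2 rows:
[[[0.0, 0.75, -0.0, 0.0, 0.0, 0.0], [0.0, 0.75, -0.0, 0.0, 0.0, 0.0]]]
```

>>> apply_moves:
  commands:
    - [[-0.1, 0.4, 0.4, 0.1, -0.1, 0], [-0.1, 0.4, 0.4, 0.1, -0.1, 0], [0, 0, 0, 0, 0, 0]]

```text
clock: 1.35
eef_pos: [590.8, -350.7, 87.3]
tool_rot: [-1.559, 0.009, -1.21]
force: [0.1, 2.0, -0.9]
width: 85.0
```

```bash
python3 go.py 581,-366,50,-70 581,-366,6,-70
```

```text
t 1.35 p [ 590.8 -350.7   87.3] rpy [-89.3   0.5 -69.3] w 85.0 F [ 0.1  2.  -0.9] q [ 0.49  0.84  0.02  1.52 -0.05  0.78 -0.67]
2 rows:
[[[0.14, 0.46, -0.19, -0.07, 0.07, -0.05], [0.14, 0.46, -0.18, -0.07, 0.07, -0.05]]]
2 rows:
[[[0.0, 0.55, -0.0, 0.0, 0.0, 0.0], [0.0, 0.55, -0.0, 0.0, 0.0, 0.0]]]
```

>>> apply_moves:
  commands:
    - [[0.25, 0.45, -0.3, -0.1, 0.1, -0.1], [0, 0.45, 0, 0, 0, 0], [0, 0, 0, 0, 0, 0], [0, 0, 0, 0, 0, 0]]

```text
clock: 1.68
eef_pos: [582.1, -363.8, 49.5]
tool_rot: [-1.571, 0.002, -1.217]
force: [1.2, -0.5, 0.1]
width: 84.9
```

```bash
python3 go.py 581,-366,50,-70
```

```text
t 1.68 p [ 582.1 -363.8   49.5] rpy [-90.    0.1 -69.7] w 84.9 F [ 1.2 -0.5  0.1] q [ 0.5   0.89  0.03  1.53 -0.04  0.72 -0.67]
1 rows:
[[[0.04, -0.01, -0.05, -0.0, 0.05, -0.02]]]
```

>>> apply_moves:
  commands:
    - [[0.05, 0.4, -0.05, 0, 0, 0], [0, 0.4, 0, 0, 0, 0], [0, 0.25, 0, 0, 0, 0], [0, 0, 0, 0, 0, 0]]

```text
clock: 2.02
eef_pos: [580.7, -369.6, 7.2]
tool_rot: [-1.569, -0.002, -1.22]
force: [-0.4, 0.2, -0.2]
width: 85.0
```

>>> apply_moves:
  commands:
    - [[0, 0, 0, 0, 0, 0], [0, 0, 0, 0, 0, 0], [0, 0, 0, 0, 0, 0], [0, 0, 0, 0, 0, 0], [0, 0, 0, 0, 0, 0], [0, 0, 0, 0, 0, 0], [0, 0, 0, 0, 0, 0], [0, 0, 0, 0, 0, 0]]
  claw: 30

```text
clock: 2.68
eef_pos: [580.2, -368.6, 7.0]
tool_rot: [-1.57, -0.0, -1.219]
force: [-0.2, 0.2, -1.8]
width: 44.5
```

```bash
cat > snap.py <<'E'
import sys,cv2; from cell import eyes
n,o,f=sys.argv[1],sys.argv[2],float(sys.argv[4]); x0,y0,x1,y1=map(int,sys.argv[3].split(","))
d=eyes.get_image(n)["image"][:,:,::-1]; cv2.imwrite(f"pics/{o}_full.png",d)
cv2.imwrite(f"pics/{o}.png",cv2.resize(d[y0:y1,x0:x1],None,fx=f,fy=f,interpolation=cv2.INTER_CUBIC))
E
python3 go.py 581,-366,120,-70; python3 snap.py scene g1 200,180,420,380 3
```

```text
t 2.68 p [ 580.2 -368.6    7. ] rpy [-89.9  -0.  -69.9] w 44.5 F [-0.2  0.2 -1.8] q [ 0.51  0.95  0.03  1.54 -0.04  0.65 -0.66]
4 rows:
[[[-0.01, -0.71, 0.01, -0.0, 0.01, 0.0], [-0.01, -0.71, 0.01, -0.0, 0.01, 0.0], [-0.01, -0.71, 0.01, -0.0, 0.01, 0.0], [-0.01, -0.71, 0.01, -0.0, 0.01, 0.0]]]
```

View pics/g1.png

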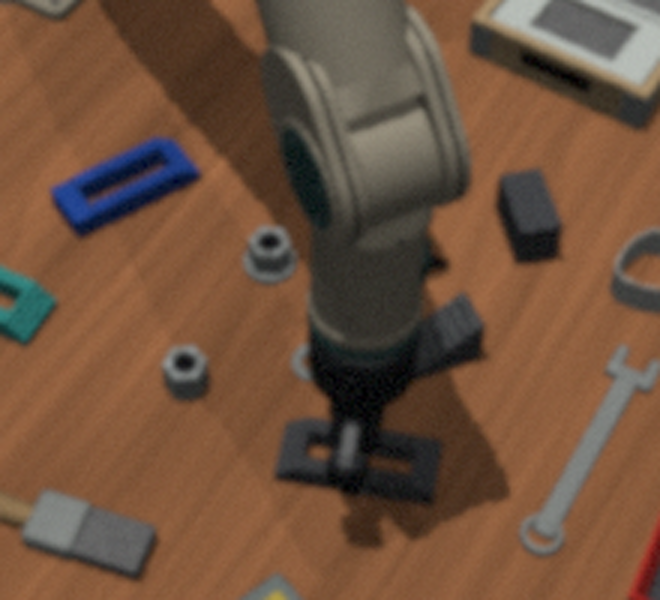

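Strap gripped (44.5 mm) near its middle. Only the serrated dark bar is held; the others have not moved. Lift and carry.

>>> apply_moves:
  commands:
    - [[0, -0.6, 0, 0, 0, 0], [0, -0.8, 0, 0, 0, 0], [0, -0.8, 0, 0, 0, 0], [0, -0.4, 0, 0, 0, 0], [0, 0, 0, 0, 0, 0]]

```text
clock: 3.15
eef_pos: [576.1, -366.3, 108.8]
tool_rot: [-1.578, 0.009, -1.219]
force: [1.7, 0.2, -5.0]
width: 44.2
```

```bash
python3 go.py 542,197,110,-92
```

```text
t 3.15 p [ 576.1 -366.3  108.8] rpy [-90.4   0.5 -69.9] w 44.2 F [ 1.7  0.2 -5. ] q [ 0.51  0.82  0.04  1.51 -0.04  0.83 -0.66]
16 rows:
[[[-0.84, 0.0, 0.25, 0.01, 0.28, -0.01], [-0.85, 0.0, 0.23, 0.01, 0.28, -0.01], [-0.86, 0.0, 0.21, 0.01, 0.28, -0.01], [-0.86, 0.0, 0.19, 0.01, 0.28, -0.01], [-0.87, 0.0, 0.17, 0.01, 0.28, -0.01], [-0.87, 0.0, 0.15, 0.01, 0.28, -0.01], [-0.87, 0.0, 0.13, 0.01, 0.28, -0.01], [-0.88, 0.0, 0.11, 0.01, 0.28, -0.01]]]
[[[-0.88, 0.0, 0.09, 0.01, 0.28, -0.01], [-0.88, 0.0, 0.07, 0.01, 0.28, -0.01], [-0.88, 0.0, 0.04, 0.01, 0.28, -0.01], [-0.88, 0.0, 0.02, 0.01, 0.28, -0.01], [-0.88, -0.0, 0.0, 0.01, 0.28, -0.01], [-0.88, -0.0, -0.02, 0.01, 0.28, -0.01], [-0.88, -0.0, -0.04, 0.01, 0.28, -0.01], [-0.88, -0.0, -0.06, 0.01, 0.28, -0.01]]]
```

Weight felt (about 5 N down). Carrying it over gently (~half speed at the start).

>>> apply_moves:
  commands:
    - [[-0.4, -0.1, 0.2, 0, 0.2, 0], [-0.7, 0, 0.2, 0, 0.3, 0], [-0.8, 0, 0.2, 0, 0.3, 0], [-0.8, 0, 0.2, 0, 0.3, 0], [-0.8, 0, 0.2, 0, 0.3, 0], [-0.8, 0, 0.2, 0, 0.3, 0], [-0.8, 0, 0.1, 0, 0.3, 0], [-0.8, 0, 0.1, 0, 0.3, 0]]

```text
clock: 3.82
eef_pos: [563.4, -128.0, 103.7]
tool_rot: [-1.59, -0.001, -1.448]
force: [0.3, 0.4, -5.6]
width: 44.3
```

```bash
python3 go.py 542,197,110,-92
```

```text
t 3.82 p [ 563.4 -128.   103.7] rpy [-91.1  -0.  -83. ] w 44.3 F [ 0.3  0.4 -5.6] q [ 0.09  0.71  0.13  1.82 -0.13  0.64 -1.15]
9 rows:
[[[-0.9, -0.02, 0.05, 0.02, 0.2, 0.0], [-0.9, -0.02, 0.04, 0.02, 0.2, 0.0], [-0.9, -0.02, 0.02, 0.02, 0.2, 0.0], [-0.9, -0.02, 0.0, 0.02, 0.2, 0.0], [-0.9, -0.02, -0.01, 0.02, 0.2, 0.0], [-0.9, -0.02, -0.03, 0.02, 0.2, 0.0], [-0.9, -0.02, -0.04, 0.02, 0.2, 0.0], [-0.9, -0.02, -0.06, 0.02, 0.2, 0.0]]]
[[[-0.9, -0.02, -0.08, 0.02, 0.2, 0.0]]]
```

>>> apply_moves:
  commands:
    - [[-0.9, -0.05, 0, 0, 0.2, 0], [-0.9, -0.05, 0, 0, 0.2, 0], [-0.9, -0.05, 0, 0, 0.2, 0], [-0.9, -0.05, 0, 0, 0.2, 0], [-0.9, -0.05, 0, 0, 0.2, 0], [-0.9, -0.05, 0, 0, 0.2, 0], [-0.8, 0, 0, 0, 0.2, 0], [-0.6, 0, 0, 0, 0.2, 0]]

```text
clock: 4.48
eef_pos: [537.0, 158.7, 104.6]
tool_rot: [-1.605, -0.005, -1.593]
force: [0.9, 0.4, -5.8]
width: 44.5
```

>>> apply_moves:
  commands:
    - [[0, 0, 0, 0, 0, 0], [0, 0, 0, 0, 0, 0]]

```text
clock: 4.65
eef_pos: [534.3, 168.9, 101.8]
tool_rot: [-1.608, -0.001, -1.58]
force: [0.1, -1.0, -5.9]
width: 44.6
```

```bash
python3 go.py 542,197,80,-92 542,197,42,-92
```

```text
t 4.65 p [534.3 168.9 101.8] rpy [-92.1  -0.1 -90.5] w 44.6 F [ 0.1 -1.  -5.9] q [-0.48  0.7   0.21  1.85 -0.24  0.65 -1.7 ]
1 rows:
[[[-0.71, 0.54, 0.21, 0.43, 0.29, 0.02]]]
2 rows:
[[[0.0, 0.47, -0.0, 0.0, 0.0, 0.0], [0.0, 0.47, -0.0, 0.0, 0.0, 0.0]]]
```

>>> apply_moves:
  commands:
    - [[-0.4, 0.1, 0.1, 0.2, 0.15, 0], [-0.3, 0.1, 0.1, 0.2, 0.15, 0], [0, 0, 0, 0, 0, 0], [0, 0, 0, 0, 0, 0]]

```text
clock: 4.98
eef_pos: [540.4, 194.7, 89.5]
tool_rot: [-1.577, -0.006, -1.607]
force: [0.0, -0.4, -4.9]
width: 44.3
```

```bash
python3 go.py 542,197,70,-92; python3 snap.py top p1 80,120,300,285 3.6
```

```text
t 4.98 p [540.4 194.7  89.5] rpy [-90.4  -0.4 -92.1] w 44.3 F [ 0.  -0.4 -4.9] q [-0.54  0.73  0.22  1.85 -0.26  0.6  -1.76]
1 rows:
[[[-0.06, 0.49, 0.04, 0.08, -0.02, 0.07]]]
```

View pics/p1.png

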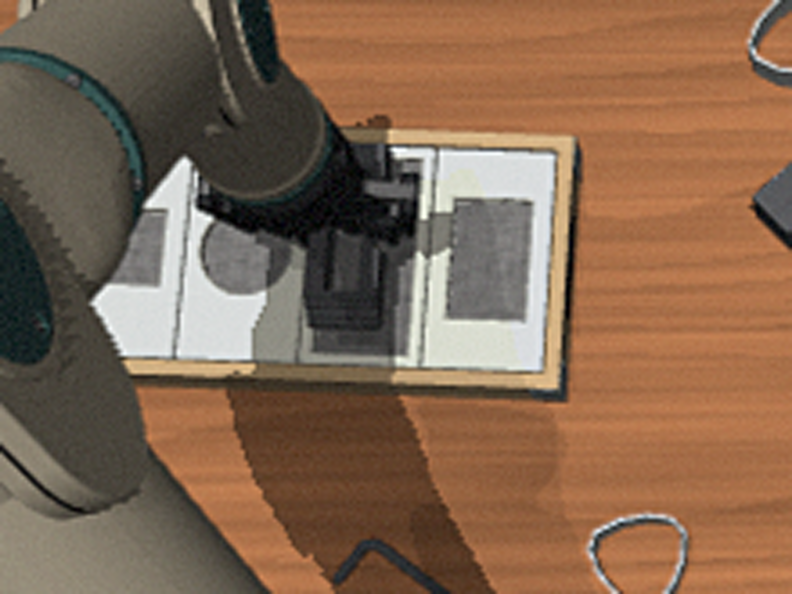

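The strap hangs over the long pocket and is parallel to it. Lowering.

>>> apply_moves:
  commands:
    - [[-0.05, 0.4, 0.05, 0.1, 0, 0.1], [0, 0.4, 0, 0, 0, 0], [0, 0.2, 0, 0, 0, 0], [0, 0.1, 0, 0, 0, 0], [0, 0, 0, 0, 0, 0]]

```text
clock: 5.45
eef_pos: [543.8, 188.8, 44.7]
tool_rot: [-1.569, -0.0, -1.615]
force: [0.2, -0.2, -5.7]
width: 44.5
```

```bash
python3 go.py 542,197,42,-92
```

```text
t 5.45 p [543.8 188.8  44.7] rpy [-89.9  -0.  -92.5] w 44.5 F [ 0.2 -0.2 -5.7] q [-0.5   0.79  0.19  1.87 -0.28  0.5  -1.74]
1 rows:
[[[-0.2, 0.07, -0.05, -0.02, -0.1, 0.0]]]
```

>>> apply_moves:
  commands:
    - [[-0.2, 0, 0, 0, 0, 0], [0, 0, 0, 0, 0, 0], [0, 0, 0, 0, 0, 0]]

```text
clock: 5.7
eef_pos: [545.2, 195.9, 45.8]
tool_rot: [-1.568, -0.001, -1.617]
force: [-0.6, -1.6, -5.4]
width: 44.2
```

```bash
python3 go.py 542,197,42,-92
```

```text
t 5.7 p [545.2 195.9  45.8] rpy [-89.8  -0.  -92.7] w 44.2 F [-0.6 -1.6 -5.4] q [-0.52  0.8   0.19  1.86 -0.28  0.51 -1.75]
1 rows:
[[[-0.02, 0.1, -0.08, -0.03, -0.13, 0.01]]]
```

>>> apply_moves:
  commands:
    - [[0, 0.1, -0.05, 0, 0, 0], [0, 0, 0, 0, 0, 0], [0, 0, 0, 0, 0, 0]]

```text
clock: 5.95
eef_pos: [544.0, 197.3, 42.9]
tool_rot: [-1.565, 0.001, -1.616]
force: [0.5, 0.0, -6.3]
width: 44.6
```

>>> apply_moves:
  commands:
    - [[0, 0, 0, 0, 0, 0], [0, 0, 0, 0, 0, 0], [0, 0, 0, 0, 0, 0], [0, 0, 0, 0, 0, 0], [0, 0, 0, 0, 0, 0], [0, 0, 0, 0, 0, 0]]
  claw: 66

```text
clock: 6.45
eef_pos: [547.5, 198.2, 46.4]
tool_rot: [-1.558, 0.004, -1.616]
force: [0.4, -0.4, -0.2]
width: 65.9
```

>>> apply_moves:
  commands:
    - [[0, -0.3, 0, 0, 0, 0], [0, -0.6, 0, 0, 0, 0], [0, -0.8, 0, 0, 0, 0], [0, -0.5, 0, 0, 0, 0], [0, 0, 0, 0, 0, 0]]
  claw: 66

```text
clock: 6.87
eef_pos: [545.7, 197.1, 139.4]
tool_rot: [-1.56, 0.003, -1.617]
force: [1.0, 0.4, -0.8]
width: 66.1
```

```bash
python3 go.py 586,-240,100,-36
```

```text
t 6.87 p [545.7 197.1 139.4] rpy [-89.4   0.1 -92.6] w 66.1 F [ 1.   0.4 -0.8] q [-0.56  0.65  0.25  1.82 -0.24  0.69 -1.79]
12 rows:
[[[0.91, 0.08, 0.13, -0.01, -0.94, 0.0], [0.91, 0.08, 0.05, -0.01, -0.94, 0.0], [0.91, 0.08, -0.03, -0.01, -0.94, 0.0], [0.91, 0.08, -0.1, -0.01, -0.94, 0.0], [0.9, 0.08, -0.17, -0.01, -0.94, 0.0], [0.88, 0.08, -0.25, -0.01, -0.94, 0.0], [0.86, 0.08, -0.32, -0.01, -0.94, 0.0], [0.83, 0.08, -0.39, -0.01, -0.94, 0.0]]]
[[[0.79, 0.08, -0.46, -0.01, -0.94, 0.0], [0.75, 0.08, -0.52, -0.01, -0.94, 0.0], [0.71, 0.08, -0.58, -0.01, -0.94, 0.0], [0.66, 0.08, -0.64, -0.01, -0.94, 0.0]]]
```

>>> apply_moves:
  commands:
    - [[0.9, 0, 0.1, 0, -0.9, 0], [0.9, 0, 0.05, 0, -0.95, 0], [0.9, 0, 0, 0, -0.95, 0], [0.9, 0, -0.1, 0, -0.95, 0], [0.9, 0, -0.2, 0, -0.95, 0], [0.9, 0, -0.25, 0, -0.95, 0], [0.85, 0, -0.3, 0, -0.95, 0], [0.85, 0, -0.4, 0, -0.95, 0]]
  claw: 75

```text
clock: 7.53
eef_pos: [579.0, -88.2, 141.9]
tool_rot: [-1.55, -0.002, -0.902]
force: [1.1, 0.3, 0.3]
width: 75.0
```

```bash
python3 go.py 586,-240,100,-36; python3 snap.py top p2 80,130,260,250 4.2
```

```text
t 7.53 p [579.  -88.2 141.9] rpy [-88.8  -0.1 -51.7] w 75.0 F [1.1 0.3 0.3] q [ 0.12  0.64 -0.01  1.8  -0.01  0.68 -0.78]
5 rows:
[[[0.62, 0.2, -0.45, -0.05, -0.63, 0.01], [0.59, 0.2, -0.48, -0.05, -0.63, 0.01], [0.56, 0.2, -0.51, -0.05, -0.63, 0.01], [0.54, 0.21, -0.54, -0.05, -0.63, 0.01], [0.51, 0.21, -0.57, -0.05, -0.63, 0.01]]]
```

View pics/p2.png

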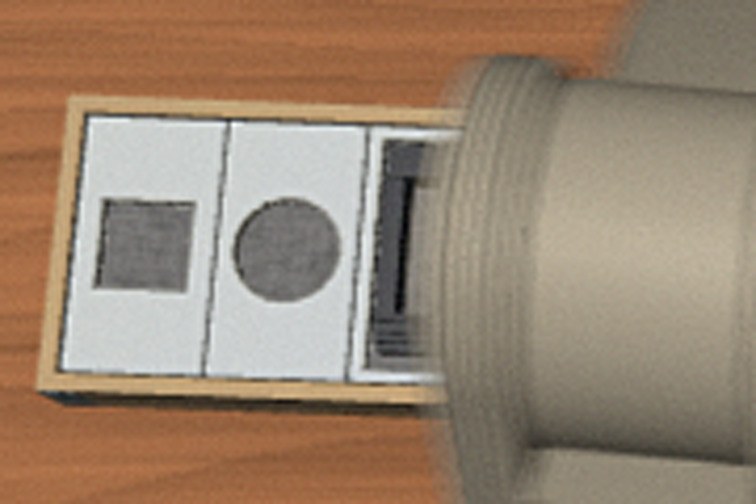

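The strap's left half shows at (400,250), inside the long pocket; the arm hides the rest, so I'll recheck later. Next, the step block.

>>> apply_moves:
  commands:
    - [[0.55, 0.2, -0.45, -0.05, -0.65, 0], [0.55, 0.2, -0.45, -0.05, -0.65, 0], [0.5, 0.2, -0.5, -0.05, -0.65, 0], [0.4, 0.2, -0.4, -0.05, -0.6, 0], [0.2, 0.2, -0.3, 0, -0.5, 0], [0, 0, 0, 0, 0, 0], [0, 0, 0, 0, 0, 0]]

```text
clock: 8.17
eef_pos: [576.9, -234.9, 101.9]
tool_rot: [-1.578, -0.013, -0.649]
force: [0.3, 1.2, 0.4]
width: 75.3
```

```bash
python3 go.py 586,-240,70,-36
```

```text
t 8.17 p [ 576.9 -234.9  101.9] rpy [-90.4  -0.7 -37.2] w 75.3 F [0.3 1.2 0.4] q [ 0.38  0.74 -0.08  1.72  0.1   0.68 -0.4 ]
1 rows:
[[[0.25, 0.8, 0.04, 0.08, -0.24, 0.15]]]
```

>>> apply_moves:
  commands:
    - [[0.25, 0.4, 0.05, 0.1, -0.25, 0.15], [0, 0.4, 0, 0, 0, 0], [0, 0, 0, 0, 0, 0], [0, 0, 0, 0, 0, 0]]

```text
clock: 8.5
eef_pos: [588.1, -233.8, 71.8]
tool_rot: [-1.566, 0.0, -0.627]
force: [0.4, -0.0, 0.1]
width: 75.4
```

```bash
python3 go.py 586,-240,10,-36
```

```text
t 8.5 p [ 588.1 -233.8   71.8] rpy [-89.7   0.  -35.9] w 75.4 F [ 0.4 -0.   0.1] q [ 0.39  0.8  -0.09  1.69  0.1   0.65 -0.38]
2 rows:
[[[0.02, 0.77, -0.08, -0.03, 0.01, -0.0], [0.02, 0.77, -0.08, -0.03, 0.01, -0.0]]]
```

>>> apply_moves:
  commands:
    - [[0.05, 0.4, -0.15, 0, 0, 0], [0, 0.6, 0, 0, 0, 0], [0, 0.3, 0, 0, 0, 0], [0, 0.2, 0, 0, 0, 0], [0, 0, 0, 0, 0, 0]]

```text
clock: 8.92
eef_pos: [591.2, -233.1, 16.1]
tool_rot: [-1.562, -0.006, -0.622]
force: [0.1, 0.0, 0.6]
width: 75.2
```

>>> apply_moves:
  commands:
    - [[0, 0, 0, 0, 0, 0], [0, 0, 0, 0, 0, 0], [0, 0, 0, 0, 0, 0], [0, 0, 0, 0, 0, 0], [0, 0, 0, 0, 0, 0], [0, 0, 0, 0, 0, 0], [0, 0, 0, 0, 0, 0], [0, 0, 0, 0, 0, 0]]
  claw: 20

```text
clock: 9.58
eef_pos: [592.2, -232.1, 19.1]
tool_rot: [-1.561, -0.007, -0.621]
force: [0.3, 0.6, -4.4]
width: 34.3
```

```bash
python3 go.py
```

```text
t 9.58 p [ 592.2 -232.1   19.1] rpy [-89.4  -0.4 -35.6] w 34.3 F [ 0.3  0.6 -4.4] q [ 0.38  0.88 -0.08  1.71  0.11  0.55 -0.38]
```

>>> apply_moves:
  commands:
    - [[0, -0.4, 0, 0, 0, 0], [0, -0.7, 0, 0, 0, 0], [0, -0.7, 0, 0, 0, 0], [0, -0.3, 0, 0, 0, 0], [0, 0, 0, 0, 0, 0]]

```text
clock: 10.0
eef_pos: [587.8, -231.7, 102.4]
tool_rot: [-1.563, 0.002, -0.622]
force: [0.5, -0.4, -4.0]
width: 34.7
```

```bash
python3 go.py 557,115,105,-92; python3 snap.py scene g2 230,150,400,310 4
```

```text
t 10.0 p [ 587.8 -231.7  102.4] rpy [-89.6   0.1 -35.6] w 34.7 F [ 0.5 -0.4 -4. ] q [ 0.4   0.76 -0.1   1.68  0.09  0.71 -0.37]
12 rows:
[[[-0.47, -0.0, 0.55, -0.01, 0.94, -0.0], [-0.52, -0.0, 0.51, -0.01, 0.94, -0.0], [-0.56, -0.0, 0.47, -0.01, 0.94, -0.0], [-0.59, -0.0, 0.42, -0.01, 0.94, -0.0], [-0.62, -0.0, 0.37, -0.01, 0.94, -0.0], [-0.65, -0.0, 0.32, -0.01, 0.94, -0.0], [-0.68, -0.0, 0.26, -0.01, 0.94, -0.0], [-0.7, -0.0, 0.21, -0.01, 0.94, -0.0]]]
[[[-0.71, -0.0, 0.15, -0.01, 0.94, -0.0], [-0.72, -0.0, 0.09, -0.01, 0.94, -0.0], [-0.72, -0.0, 0.03, -0.01, 0.94, -0.0], [-0.72, -0.01, -0.03, -0.01, 0.94, -0.0]]]
```

View pics/g2.png

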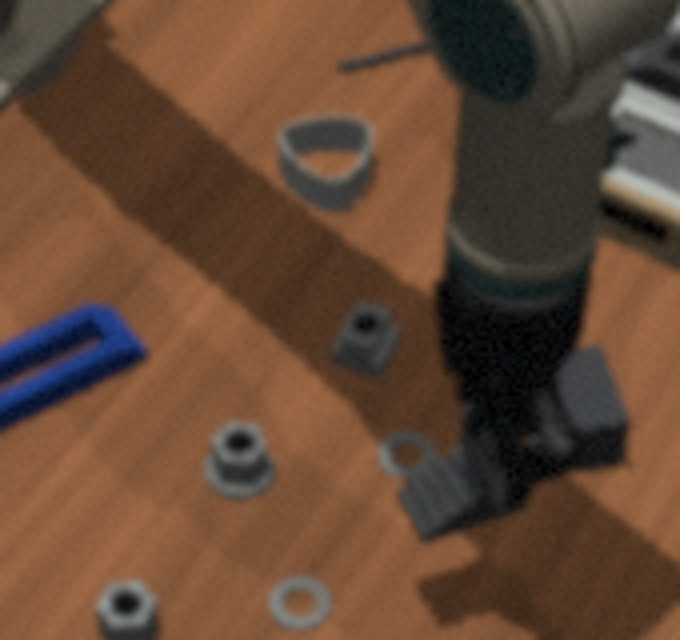

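Step block held and roughly level; low end at (430,520) in the crop. Carry it.

>>> apply_moves:
  commands:
    - [[-0.3, -0.1, 0.3, 0, 0.6, 0], [-0.5, 0, 0.5, 0, 0.95, 0], [-0.55, 0, 0.45, 0, 0.95, 0], [-0.6, 0, 0.4, 0, 0.95, 0], [-0.6, 0, 0.35, 0, 0.95, 0], [-0.65, 0, 0.3, 0, 0.95, 0], [-0.7, 0, 0.25, 0, 0.95, 0], [-0.7, 0, 0.2, 0, 0.95, 0]]

```text
clock: 10.72
eef_pos: [555.5, -20.2, 95.8]
tool_rot: [-1.58, 0.002, -1.302]
force: [0.1, 1.3, -4.2]
width: 34.8
```

```bash
python3 go.py 557,115,105,-92
```

```text
t 10.72 p [555.5 -20.2  95.8] rpy [-90.5   0.1 -74.6] w 34.8 F [ 0.1  1.3 -4.2] q [-0.1   0.69  0.13  1.89 -0.15  0.57 -1.18]
4 rows:
[[[-0.81, -0.06, 0.23, 0.03, 0.87, -0.0], [-0.83, -0.06, 0.17, 0.03, 0.87, -0.0], [-0.84, -0.06, 0.11, 0.03, 0.87, -0.0], [-0.84, -0.06, 0.04, 0.03, 0.87, -0.0]]]
```

>>> apply_moves:
  commands:
    - [[-0.8, -0.1, 0.2, 0, 0.8, 0], [-0.8, -0.05, 0.15, 0, 0.7, 0], [-0.7, 0, 0.1, 0, 0.7, 0], [-0.5, 0, 0.1, 0, 0.6, 0], [-0.2, 0, 0, 0, 0.3, 0], [0, 0, 0, 0, 0, 0], [0, 0, 0, 0, 0, 0]]

```text
clock: 11.3
eef_pos: [548.7, 118.5, 91.6]
tool_rot: [-1.596, -0.001, -1.575]
force: [0.2, -0.9, -3.5]
width: 35.3
```

```bash
python3 go.py 557,115,70,-92
```

```text
t 11.3 p [548.7 118.5  91.6] rpy [-91.5  -0.  -90.2] w 35.3 F [ 0.2 -0.9 -3.5] q [-0.4   0.72  0.23  1.87 -0.27  0.61 -1.58]
1 rows:
[[[0.09, 0.54, 0.22, 0.29, 0.36, 0.01]]]
```

>>> apply_moves:
  commands:
    - [[0.1, 0.2, 0.2, 0.3, 0.35, 0], [0, 0.2, 0, 0, 0, 0], [0, 0, 0, 0, 0, 0], [0, 0, 0, 0, 0, 0]]

```text
clock: 11.63
eef_pos: [554.9, 109.7, 72.4]
tool_rot: [-1.574, -0.005, -1.607]
force: [-0.1, 0.3, -3.0]
width: 34.8
```

```bash
python3 go.py 557,115,55,-92;  python3 snap.py top p3 170,135,300,235 6
```

```text
t 11.63 p [554.9 109.7  72.4] rpy [-90.2  -0.3 -92.1] w 34.8 F [-0.1  0.3 -3. ] q [-0.39  0.75  0.22  1.89 -0.29  0.55 -1.58]
1 rows:
[[[-0.14, 0.43, 0.05, 0.04, -0.01, 0.05]]]
```

View pics/p3.png

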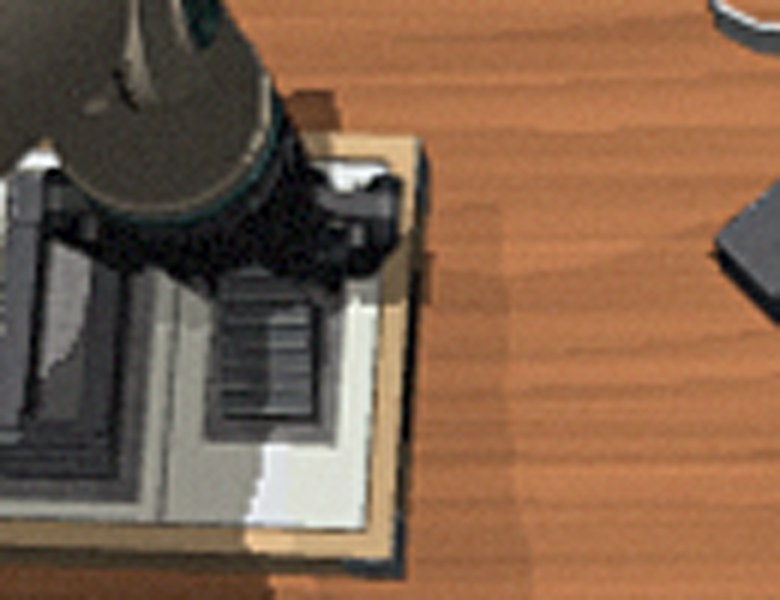

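```bash
python3 -c "
from h import *
print(cast('top',[[207,204.5],[222.3,204.5]],55), cast('top',[[207,204.5],[222.3,204.5]],64))"
```

```text
[[502.51018747 130.84217977  55.        ]
 [502.18621979  94.32305383  55.        ]] [[500.24961098 129.06467026  64.        ]
 [499.92790256  92.80021835  64.        ]]
```

>>> apply_moves:
  commands:
    - [[-0.1, 0.15, 0.12, 0, 0, 0], [0, 0.1, 0, 0, 0, 0], [0, 0.1, 0, 0, 0, 0], [0, 0, 0, 0, 0, 0]]

```text
clock: 12.02
eef_pos: [560.8, 112.4, 57.7]
tool_rot: [-1.574, -0.005, -1.608]
force: [-0.1, -0.5, -3.9]
width: 34.9
```

```bash
python3 go.py 559.5,114,51,-92
```

```text
t 12.02 p [560.8 112.4  57.7] rpy [-90.2  -0.3 -92.1] w 34.9 F [-0.1 -0.5 -3.9] q [-0.39  0.77  0.22  1.87 -0.29  0.53 -1.58]
1 rows:
[[[-0.04, 0.17, -0.03, 0.04, -0.03, 0.05]]]
```

>>> apply_moves:
  commands:
    - [[-0.04, 0.1, -0.03, 0.05, 0, 0.05], [0, 0, 0, 0, 0, 0], [0, 0, 0, 0, 0, 0]]

```text
clock: 12.27
eef_pos: [559.8, 114.2, 53.1]
tool_rot: [-1.569, 0.0, -1.608]
force: [0.7, 0.4, -3.4]
width: 34.6
```

>>> apply_moves:
  commands:
    - [[0, 0.05, 0, 0, 0, 0], [0, 0, 0, 0, 0, 0], [0, 0, 0, 0, 0, 0]]

```text
clock: 12.52
eef_pos: [560.1, 114.4, 54.1]
tool_rot: [-1.568, 0.002, -1.608]
force: [-0.2, -0.2, -4.1]
width: 35.1
```

>>> apply_moves:
  commands:
    - [[0, 0.1, 0, 0, 0, 0], [0, 0.05, 0, 0, 0, 0], [0, 0, 0, 0, 0, 0]]

```text
clock: 12.77
eef_pos: [560.7, 114.5, 53.6]
tool_rot: [-1.566, 0.004, -1.608]
force: [-0.4, 0.7, -4.6]
width: 35.0
```

>>> apply_moves:
  commands:
    - [[0, 0.06, 0, 0, 0, 0], [0, 0.06, 0, 0, 0, 0], [0, 0.06, 0, 0, 0, 0], [0, 0.06, 0, 0, 0, 0]]

```text
clock: 13.1
eef_pos: [561.2, 114.6, 52.8]
tool_rot: [-1.564, 0.007, -1.608]
force: [-7.3, -0.6, 23.1]
width: 34.8
```

>>> apply_moves:
  commands:
    - [[0, 0.03, 0, 0, 0, 0], [0, 0.03, 0, 0, 0, 0]]

```text
clock: 13.27
eef_pos: [561.2, 114.5, 52.9]
tool_rot: [-1.563, 0.008, -1.608]
force: [-3.1, 1.0, 11.1]
width: 35.2
```

Contact at the expected floor height. Release and rise.

>>> apply_moves:
  commands:
    - [[0, 0, 0, 0, 0, 0], [0, 0, 0, 0, 0, 0], [0, 0, 0, 0, 0, 0], [0, 0, 0, 0, 0, 0], [0, 0, 0, 0, 0, 0]]
  claw: 60

```text
clock: 13.68
eef_pos: [562.7, 114.8, 52.6]
tool_rot: [-1.56, 0.009, -1.608]
force: [-0.2, 0.9, 0.4]
width: 59.6
```

>>> apply_moves:
  commands:
    - [[0, -0.3, 0, 0, 0, 0], [0, -0.6, 0, 0, 0, 0], [0, -0.8, 0, 0, 0, 0], [0, -0.5, 0, 0, 0, 0], [0, 0, 0, 0, 0, 0]]

```text
clock: 14.1
eef_pos: [560.5, 113.5, 144.1]
tool_rot: [-1.565, 0.007, -1.609]
force: [1.1, 0.3, 0.8]
width: 60.1
```

```bash
python3 go.py 439.5,-113.5,100,-80
```

```text
t 14.1 p [560.5 113.5 144.1] rpy [-89.7   0.4 -92.2] w 60.1 F [1.1 0.3 0.8] q [-0.42  0.64  0.26  1.84 -0.26  0.69 -1.61]
8 rows:
[[[0.72, 0.13, -0.35, -0.01, -0.3, -0.01], [0.71, 0.13, -0.37, -0.01, -0.3, -0.01], [0.7, 0.13, -0.39, -0.01, -0.3, -0.01], [0.69, 0.13, -0.41, -0.01, -0.3, -0.01], [0.68, 0.13, -0.43, -0.01, -0.3, -0.01], [0.67, 0.14, -0.44, -0.01, -0.3, -0.01], [0.66, 0.14, -0.46, -0.01, -0.3, -0.01], [0.65, 0.14, -0.48, -0.01, -0.3, -0.01]]]
```

>>> apply_moves:
  commands:
    - [[0.7, 0.1, -0.35, 0, -0.3, 0], [0.7, 0.1, -0.35, 0, -0.3, 0], [0.7, 0.1, -0.4, 0, -0.3, 0], [0.7, 0.1, -0.4, 0, -0.3, 0], [0.7, 0.1, -0.4, 0, -0.3, 0], [0.7, 0.1, -0.45, 0, -0.3, 0], [0.5, 0.1, -0.35, 0, -0.3, 0], [0.3, 0.1, -0.2, 0, -0.2, 0]]
  claw: 72

```text
clock: 14.77
eef_pos: [456.3, -92.7, 111.5]
tool_rot: [-1.55, 0.008, -1.385]
force: [-0.2, 0.3, 0.6]
width: 72.0
```

>>> apply_moves:
  commands:
    - [[0, 0, 0, 0, 0, 0], [0, 0, 0, 0, 0, 0]]

```text
clock: 14.93
eef_pos: [453.7, -96.7, 111.2]
tool_rot: [-1.553, 0.007, -1.393]
force: [0.8, 0.8, 0.6]
width: 71.9
```

```bash
python3 go.py 439.5,-113.5,60,-80;  python3 snap.py top p4 80,135,260,250 4.2
```

```text
t 14.93 p [453.7 -96.7 111.2] rpy [-89.    0.4 -79.8] w 71.9 F [0.8 0.8 0.6] q [ 0.08  0.57  0.11  2.15 -0.18  0.42 -1.05]
2 rows:
[[[0.18, 0.63, -0.22, -0.1, 0.02, -0.04], [0.18, 0.64, -0.22, -0.1, 0.02, -0.04]]]
```

View pics/p4.png

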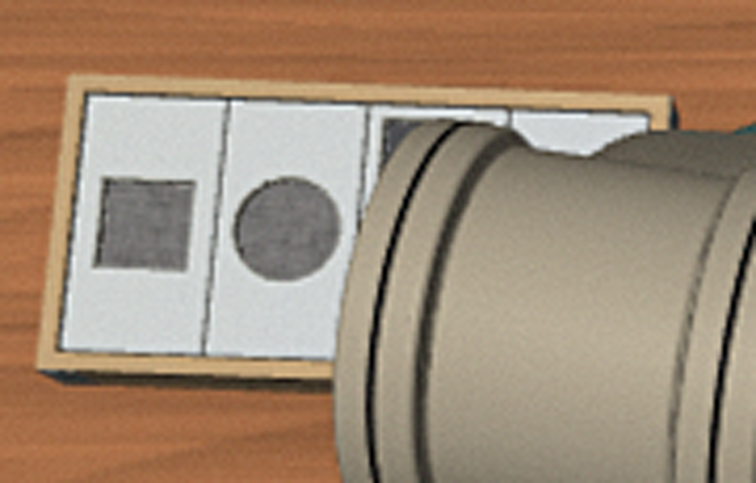

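The arm hides the two filled pockets here, so that check waits. On to the T-nut.

>>> apply_moves:
  commands:
    - [[0.2, 0.4, -0.2, -0.1, 0, 0], [0.15, 0.4, -0.2, -0.1, 0, -0.1], [0, 0.2, 0, 0, 0, 0], [0, 0, 0, 0, 0, 0], [0, 0, 0, 0, 0, 0]]

```text
clock: 15.4
eef_pos: [446.8, -106.9, 71.0]
tool_rot: [-1.564, -0.001, -1.384]
force: [-0.1, 1.0, 0.7]
width: 71.9
```

```bash
python3 go.py 439.5,-113.5,10,-80
```

```text
t 15.4 p [ 446.8 -106.9   71. ] rpy [-89.6  -0.1 -79.3] w 71.9 F [-0.1  1.   0.7] q [ 0.11  0.65  0.09  2.18 -0.18  0.32 -1.02]
2 rows:
[[[0.06, 0.76, -0.11, -0.04, 0.07, 0.01], [0.06, 0.76, -0.11, -0.04, 0.07, 0.01]]]
```

>>> apply_moves:
  commands:
    - [[0.1, 0.3, -0.2, 0, 0.05, 0], [0.1, 0.3, -0.1, 0, 0, 0], [0, 0, 0, 0, 0, 0], [0, 0, 0, 0, 0, 0]]

```text
clock: 15.73
eef_pos: [441.6, -113.1, 48.7]
tool_rot: [-1.556, -0.001, -1.381]
force: [-0.1, -0.7, -0.7]
width: 72.1
```

```bash
python3 go.py 439.5,-113.5,10,-80
```

```text
t 15.73 p [ 441.6 -113.1   48.7] rpy [-89.2  -0.1 -79.1] w 72.1 F [-0.1 -0.7 -0.7] q [ 0.15  0.69  0.07  2.2  -0.2   0.24 -0.99]
2 rows:
[[[-0.0, 0.48, -0.03, -0.08, 0.09, 0.01], [-0.0, 0.48, -0.03, -0.08, 0.09, 0.01]]]
```

Wrist joint 6 (0.24) is close to its lower limit of 0.23. I'll lean the tool in the plane of the jaws, tips towards the base, which leaves the flat grip on the nut as it was.

>>> apply_moves:
  commands:
    - [[0, -0.05, 0, -0.8, 0, 0], [0, 0, 0, -0.8, 0, 0], [0, 0, 0, -0.4, 0, 0], [0, 0, 0, 0, 0, 0]]

```text
clock: 16.07
eef_pos: [443.7, -111.2, 54.6]
tool_rot: [-1.734, -0.001, -1.381]
force: [0.8, 1.2, 0.3]
width: 72.0
```

```bash
python3 go.py 439.5,-113.5,10,-80
```

```text
t 16.07 p [ 443.7 -111.2   54.6] rpy [-99.3  -0.1 -79.1] w 72.0 F [0.8 1.2 0.3] q [ 0.01  0.73  0.21  2.05 -0.16  0.52 -1.07]
2 rows:
[[[0.02, 0.56, 0.03, 0.93, 0.09, 0.01], [0.02, 0.56, -0.01, 0.93, 0.09, 0.01]]]
```

```bash
sed -i 's/\[-90,0,x\[3\]\]/[x[4] if len(x)>4 else -90,0,x[3]]/' go.py; python3 go.py 439.5,-113.5,10,-80,-99
```

```text
t 16.07 p [ 443.7 -111.2   54.6] rpy [-99.3  -0.1 -79.1] w 72.0 F [0.8 1.2 0.3] q [ 0.01  0.73  0.21  2.05 -0.16  0.52 -1.07]
2 rows:
[[[0.02, 0.56, 0.03, 0.03, 0.08, 0.02], [0.02, 0.56, 0.03, 0.03, 0.08, 0.02]]]
```

>>> apply_moves:
  commands:
    - [[0.05, 0.4, 0.05, 0, 0.1, 0], [0, 0.4, 0, 0, 0.05, 0], [0, 0.2, 0, 0, 0, 0], [0, 0.1, 0, 0, 0, 0], [0, 0, 0, 0, 0, 0]]

```text
clock: 16.48
eef_pos: [443.6, -111.5, 13.0]
tool_rot: [-1.722, -0.005, -1.39]
force: [0.8, 0.6, -0.2]
width: 72.2
```

```bash
python3 go.py 439.5,-113.5,10,-80,-99
```

```text
t 16.48 p [ 443.6 -111.5   13. ] rpy [-98.7  -0.3 -79.6] w 72.2 F [ 0.8  0.6 -0.2] q [ 0.03  0.81  0.18  2.07 -0.18  0.42 -1.06]
1 rows:
[[[0.03, 0.09, -0.1, -0.07, 0.07, 0.06]]]
```

>>> apply_moves:
  commands:
    - [[0.05, 0.1, -0.15, 0, 0, 0], [0, 0.03, 0, 0, 0, 0], [0, 0, 0, 0, 0, 0]]

```text
clock: 16.73
eef_pos: [437.0, -115.1, 9.8]
tool_rot: [-1.72, -0.005, -1.39]
force: [-0.1, -0.6, -0.3]
width: 72.4
```

>>> apply_moves:
  commands:
    - [[0, 0.01, 0, 0, 0, 0], [0, 0.01, 0, 0, 0, 0], [0, 0.01, 0, 0, 0, 0], [0, 0.01, 0, 0, 0, 0], [0, 0.01, 0, 0, 0, 0], [0, 0.01, 0, 0, 0, 0], [0, 0, 0, 0, 0, 0]]
  claw: 20

```text
clock: 17.32
eef_pos: [437.3, -115.6, 9.7]
tool_rot: [-1.718, -0.005, -1.391]
force: [0.1, -0.3, -1.9]
width: 33.6
```

```bash
python3 go.py 439.5,-113.5,10,-80,-99
```

```text
t 17.32 p [ 437.3 -115.6    9.7] rpy [-98.4  -0.3 -79.7] w 33.6 F [ 0.1 -0.3 -1.9] q [ 0.04  0.81  0.17  2.09 -0.18  0.39 -1.05]
1 rows:
[[[-0.04, -0.02, 0.06, -0.11, 0.05, 0.07]]]
```

>>> apply_moves:
  commands:
    - [[0, -0.4, 0.05, 0, 0, 0], [0, -0.8, 0.15, 0, 0, 0], [0, -0.8, 0.15, 0, 0, 0], [0, -0.6, 0.1, 0, 0, 0], [0, 0, 0, 0, 0, 0]]

```text
clock: 17.73
eef_pos: [469.2, -108.6, 110.9]
tool_rot: [-1.724, -0.003, -1.392]
force: [1.1, -0.4, -1.9]
width: 33.8
```

```bash
python3 go.py 548,360,115,-92,-98
```

```text
t 17.73 p [ 469.2 -108.6  110.9] rpy [-98.8  -0.2 -79.7] w 33.8 F [ 1.1 -0.4 -1.9] q [-0.03  0.65  0.24  1.97 -0.14  0.68 -1.1 ]
13 rows:
[[[-0.86, -0.06, 0.3, 0.01, 0.19, 0.03], [-0.86, -0.06, 0.29, 0.01, 0.19, 0.03], [-0.87, -0.05, 0.28, 0.01, 0.19, 0.03], [-0.87, -0.05, 0.26, 0.01, 0.19, 0.03], [-0.88, -0.05, 0.25, 0.01, 0.19, 0.03], [-0.88, -0.04, 0.23, 0.01, 0.19, 0.03], [-0.89, -0.04, 0.22, 0.01, 0.19, 0.03], [-0.89, -0.04, 0.21, 0.01, 0.19, 0.03]]]
[[[-0.89, -0.04, 0.19, 0.01, 0.19, 0.03], [-0.9, -0.03, 0.18, 0.01, 0.19, 0.03], [-0.9, -0.03, 0.16, 0.01, 0.19, 0.03], [-0.9, -0.03, 0.15, 0.01, 0.19, 0.03], [-0.9, -0.03, 0.13, 0.01, 0.19, 0.03]]]
```

>>> apply_moves:
  commands:
    - [[-0.6, -0.1, 0.3, 0, 0.2, 0], [-0.85, -0.1, 0.3, 0, 0.2, 0], [-0.85, -0.1, 0.3, 0, 0.2, 0.05], [-0.85, -0.1, 0.25, 0, 0.2, 0.05], [-0.9, -0.05, 0.25, 0, 0.2, 0.05], [-0.9, -0.05, 0.25, 0, 0.2, 0.05], [-0.9, -0.05, 0.25, 0, 0.2, 0.05], [-0.9, -0.05, 0.2, 0, 0.2, 0.05]]

```text
clock: 18.4
eef_pos: [525.7, 167.9, 114.4]
tool_rot: [-1.728, -0.009, -1.56]
force: [0.8, -0.0, -2.1]
width: 33.7
```

```bash
python3 go.py 548,360,115,-92,-98.4
```

```text
t 18.4 p [525.7 167.9 114.4] rpy [-99.   -0.5 -89.4] w 33.7 F [ 0.8 -0.  -2.1] q [-0.5   0.73  0.27  1.76 -0.28  0.85 -1.64]
6 rows:
[[[-0.8, -0.03, 0.1, 0.02, 0.08, 0.03], [-0.8, -0.02, 0.09, 0.02, 0.08, 0.03], [-0.8, -0.02, 0.09, 0.02, 0.08, 0.03], [-0.8, -0.02, 0.08, 0.02, 0.08, 0.03], [-0.8, -0.02, 0.08, 0.02, 0.08, 0.03], [-0.8, -0.01, 0.07, 0.02, 0.08, 0.03]]]
```

>>> apply_moves:
  commands:
    - [[-0.8, -0.05, 0.1, 0, 0.1, 0.05], [-0.8, -0.05, 0.1, 0, 0.1, 0.05], [-0.8, -0.05, 0.1, 0, 0.1, 0.05], [-0.8, -0.05, 0.1, 0, 0.1, 0.05], [-0.7, 0, 0.1, 0.1, 0.1, 0], [-0.4, 0, 0.1, 0.1, 0, 0], [0, 0, 0, 0, 0, 0], [0, 0, 0, 0, 0, 0]]

```text
clock: 19.07
eef_pos: [544.1, 358.7, 104.5]
tool_rot: [-1.722, 0.001, -1.595]
force: [-0.1, -1.0, -1.8]
width: 33.6
```

```bash
python3 go.py 548,360,75,-92,-98.4
```

```text
t 19.07 p [544.1 358.7 104.5] rpy [-98.7   0.1 -91.4] w 33.6 F [-0.1 -1.  -1.8] q [-0.73  0.85  0.27  1.49 -0.34  0.98 -1.91]
1 rows:
[[[-0.03, 0.71, 0.21, 0.06, 0.13, 0.01]]]
```

>>> apply_moves:
  commands:
    - [[-0.05, 0.35, 0.15, 0.05, 0.1, 0], [0, 0.35, 0.05, 0, 0, 0], [0, 0.1, 0, 0, 0, 0], [0, 0, 0, 0, 0, 0], [0, 0, 0, 0, 0, 0]]

```text
clock: 19.48
eef_pos: [546.1, 352.9, 64.3]
tool_rot: [-1.723, -0.008, -1.611]
force: [0.7, -0.8, -2.3]
width: 33.7
```

```bash
python3 go.py 548,360,52,-92,-98.4; python3 snap.py top p5 80,135,260,250 4.2;python3 snap.py scene p5s 370,120,480,220 6
```

```text
t 19.48 p [546.1 352.9  64.3] rpy [-98.7  -0.5 -92.3] w 33.7 F [ 0.7 -0.8 -2.3] q [-0.72  0.91  0.26  1.5  -0.36  0.92 -1.91]
1 rows:
[[[-0.18, 0.3, 0.09, 0.07, -0.07, 0.09]]]
```

View pics/p5.png

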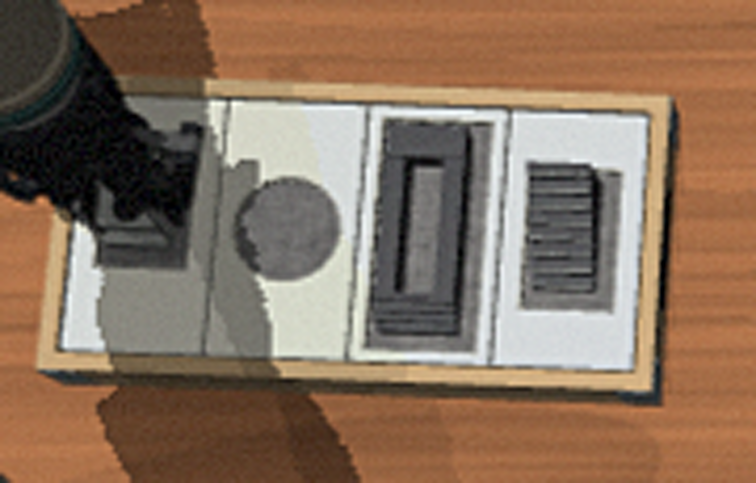

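```bash
python3 -c "
from h import *
f=lambda p,z: cast('top',np.array(p)/4.2+[80,135],z)[:,:2].round(1)
print('strap top56',f([[385,121],[470,126],[460,334],[372,330]],56))
print('step hi78',f([[530,162],[596,165]],78),'lo43',f([[528,290],[595,293]],43))
"
```

```text
strap top56 [[604.4 218.5]
 [601.  169.5]
 [478.1 171.5]
 [480.8 221.3]]
step hi78 [[572.3 130.1]
 [570.3  92.8]] lo43 [[506.7 136.3]
 [504.6  97.9]]
```

>>> apply_moves:
  commands:
    - [[-0.2, 0.1, 0.1, 0.05, -0.05, 0.1], [0, 0.1, 0, 0, 0, 0], [0, 0, 0, 0, 0, 0]]

```text
clock: 19.83
eef_pos: [551.4, 361.9, 57.4]
tool_rot: [-1.715, 0.004, -1.608]
force: [-0.3, 0.1, -1.3]
width: 33.6
```

```bash
python3 go.py 548,360,44,-92,-98.4
```

```text
t 19.83 p [551.4 361.9  57.4] rpy [-98.2   0.2 -92.1] w 33.6 F [-0.3  0.1 -1.3] q [-0.71  0.92  0.25  1.49 -0.37  0.9  -1.9 ]
1 rows:
[[[0.05, 0.34, -0.04, -0.03, -0.02, -0.05]]]
```

Strap centre (541,195) at its top height and step block centre (538.5,114) both match their pockets. Lowering the T-nut.

>>> apply_moves:
  commands:
    - [[0.03, 0.15, -0.03, 0, 0, 0], [0, 0.1, 0, 0, 0, 0], [0, 0.05, 0, 0, 0, 0], [0, 0.05, 0, 0, 0, 0]]

```text
clock: 20.17
eef_pos: [548.5, 361.7, 43.8]
tool_rot: [-1.713, 0.006, -1.607]
force: [-1.4, -2.6, 20.3]
width: 34.4
```

>>> apply_moves:
  commands:
    - [[0, 0.05, 0, 0, 0, 0], [0, 0.03, 0, 0, 0, 0]]

```text
clock: 20.33
eef_pos: [548.5, 361.6, 44.0]
tool_rot: [-1.713, 0.007, -1.607]
force: [-1.0, -1.1, 2.3]
width: 33.7
```

>>> apply_moves:
  commands:
    - [[0, 0, 0, 0, 0, 0], [0, 0, 0, 0, 0, 0], [0, 0, 0, 0, 0, 0], [0, 0, 0, 0, 0, 0]]
  claw: 47

```text
clock: 20.67
eef_pos: [549.2, 362.1, 45.0]
tool_rot: [-1.711, 0.008, -1.607]
force: [-0.7, 0.2, -0.1]
width: 47.2
```

>>> apply_moves:
  commands:
    - [[0, -0.2, 0.03, 0, 0, 0], [0, -0.6, 0.08, 0, 0, 0], [0, -0.8, 0.1, 0, 0, 0], [0, -0.6, 0.05, 0, 0, 0], [0, 0, 0, 0, 0, 0]]

```text
clock: 21.08
eef_pos: [571.4, 359.9, 132.8]
tool_rot: [-1.716, 0.004, -1.607]
force: [1.0, -0.6, 1.1]
width: 47.4
```

```bash
python3 go.py 422,-239,100,-124,-98; python3 snap.py top p6 80,135,260,250 4.2
```

```text
t 21.08 p [571.4 359.9 132.8] rpy [-98.3   0.2 -92.1] w 47.4 F [ 1.  -0.6  1.1] q [-0.71  0.85  0.28  1.4  -0.33  1.06 -1.92]
17 rows:
[[[0.89, 0.07, -0.18, 0.0, 0.37, 0.05], [0.89, 0.07, -0.15, 0.0, 0.37, 0.05], [0.9, 0.06, -0.12, 0.0, 0.37, 0.05], [0.9, 0.06, -0.09, 0.0, 0.37, 0.05], [0.91, 0.06, -0.06, 0.0, 0.37, 0.05], [0.91, 0.05, -0.03, 0.0, 0.37, 0.05], [0.91, 0.05, -0.0, 0.0, 0.37, 0.05], [0.91, 0.04, 0.03, 0.0, 0.37, 0.05]]]
[[[0.91, 0.04, 0.05, 0.0, 0.37, 0.05], [0.9, 0.04, 0.08, 0.0, 0.37, 0.05], [0.9, 0.03, 0.11, 0.0, 0.37, 0.05], [0.9, 0.03, 0.14, 0.0, 0.37, 0.05], [0.89, 0.02, 0.17, 0.0, 0.37, 0.05], [0.89, 0.02, 0.2, 0.0, 0.37, 0.05], [0.88, 0.02, 0.23, 0.0, 0.37, 0.05], [0.87, 0.01, 0.26, 0.0, 0.37, 0.05]]]
[[[0.86, 0.01, 0.29, 0.0, 0.37, 0.05]]]
```

>>> apply_moves:
  commands:
    - [[0.7, 0, -0.2, 0, 0.35, 0], [0.9, 0.05, -0.15, 0, 0.35, 0.05], [0.9, 0.05, -0.1, 0, 0.35, 0.05], [0.9, 0.05, -0.1, 0, 0.35, 0.05], [0.9, 0.05, -0.05, 0, 0.4, 0.05], [0.9, 0.05, -0.05, 0, 0.4, 0.05], [0.9, 0.05, 0, 0, 0.4, 0.05], [0.9, 0, 0, 0, 0.4, 0.05]]
  claw: 70

```text
clock: 21.8
eef_pos: [493.4, 89.0, 116.0]
tool_rot: [-1.725, 0.001, -1.862]
force: [0.7, -0.5, 0.1]
width: 70.0
```

>>> apply_moves:
  commands:
    - [[0.9, 0, 0.05, 0, 0.4, 0.05], [0.9, 0, 0.1, 0, 0.4, 0.05], [0.9, 0, 0.1, 0, 0.4, 0.05], [0.9, 0, 0.15, 0, 0.4, 0.05], [0.9, 0, 0.15, 0, 0.4, 0.05], [0.8, 0, 0.2, 0, 0.4, 0.05], [0.5, 0, 0.1, 0, 0.3, 0], [0, 0, 0, 0, 0, 0]]

```text
clock: 22.47
eef_pos: [422.0, -155.1, 107.6]
tool_rot: [-1.733, -0.02, -2.121]
force: [-0.6, -0.6, -0.4]
width: 69.9
```

```bash
python3 go.py 422,-239,70,-124,-98
```

```text
t 22.47 p [ 422.  -155.1  107.6] rpy [ -99.3   -1.1 -121.5] w 69.9 F [-0.6 -0.6 -0.4] q [ 0.05  0.66  0.38  2.04 -0.38  0.69 -1.42]
3 rows:
[[[0.59, 0.26, 0.41, 0.08, 0.15, 0.1], [0.59, 0.26, 0.42, 0.08, 0.15, 0.1], [0.58, 0.26, 0.43, 0.08, 0.15, 0.1]]]
```

>>> apply_moves:
  commands:
    - [[0.6, 0.2, 0.4, 0.1, 0.15, 0.1], [0.6, 0.2, 0.4, 0.1, 0.15, 0.1], [0.5, 0.2, 0.4, 0.05, 0.1, 0.1], [0, 0.1, 0, 0, 0, 0], [0, 0, 0, 0, 0, 0], [0, 0, 0, 0, 0, 0]]

```text
clock: 22.97
eef_pos: [420.1, -234.9, 68.9]
tool_rot: [-1.717, 0.003, -2.158]
force: [0.8, 0.4, -0.8]
width: 70.0
```

```bash
python3 go.py 422,-239,45,-124,-98
```

```text
t 22.97 p [ 420.1 -234.9   68.9] rpy [ -98.4    0.2 -123.6] w 70.0 F [ 0.8  0.4 -0.8] q [ 0.25  0.74  0.34  1.99 -0.41  0.63 -1.28]
1 rows:
[[[0.06, 0.58, 0.18, 0.07, 0.08, -0.02]]]
```

>>> apply_moves:
  commands:
    - [[0.05, 0.4, 0.15, 0.05, 0.1, 0], [0, 0.4, 0.1, 0, 0, 0], [0, 0.3, 0.05, 0, 0, 0], [0, 0.1, 0, 0, 0, 0], [0, 0, 0, 0, 0, 0]]

```text
clock: 23.38
eef_pos: [425.8, -231.2, 19.0]
tool_rot: [-1.714, 0.006, -2.156]
force: [-0.1, 0.3, -0.3]
width: 70.3
```

```bash
python3 go.py 422,-239,12,-124,-98
```

```text
t 23.38 p [ 425.8 -231.2   19. ] rpy [ -98.2    0.3 -123.6] w 70.3 F [-0.1  0.3 -0.3] q [ 0.28  0.83  0.28  1.99 -0.46  0.53 -1.26]
1 rows:
[[[0.22, 0.17, 0.05, 0.05, 0.1, -0.06]]]
```

>>> apply_moves:
  commands:
    - [[0.25, 0.1, 0.03, 0, 0, 0], [0, 0.07, 0, 0, 0, 0], [0, 0, 0, 0, 0, 0]]

```text
clock: 23.63
eef_pos: [421.1, -238.2, 12.8]
tool_rot: [-1.714, 0.007, -2.152]
force: [0.1, 0.2, -0.1]
width: 70.0
```

```bash
python3 go.py 422,-239,12,-124,-98; python3 snap.py scene g4 230,200,350,300 6
```

```text
t 23.63 p [ 421.1 -238.2   12.8] rpy [ -98.2    0.4 -123.3] w 70.0 F [ 0.1  0.2 -0.1] q [ 0.3   0.84  0.27  2.   -0.46  0.52 -1.24]
1 rows:
[[[0.0, 0.02, 0.03, 0.04, 0.15, -0.06]]]
```

View pics/g4.png

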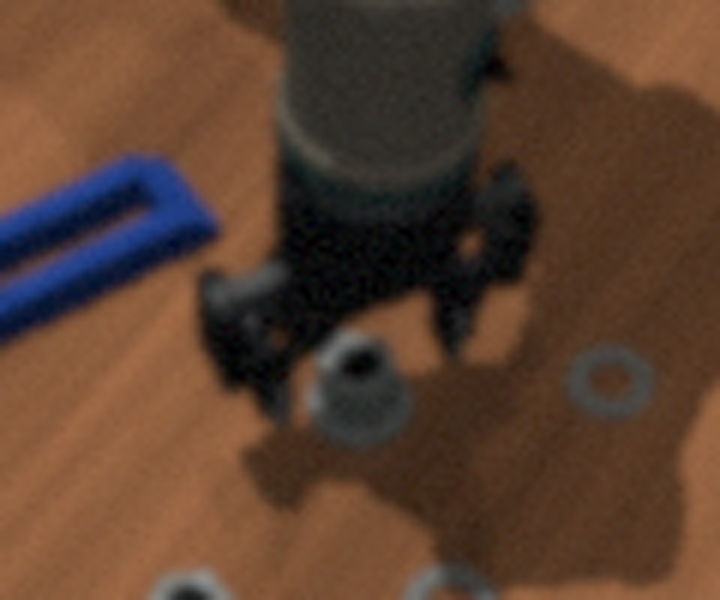

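The collar nut (362,390) stands between the fingertips (280,405) and (455,340). Close.

>>> apply_moves:
  commands:
    - [[0, 0.01, 0, 0, 0.05, 0], [0, 0.01, 0, 0, 0, 0], [0, 0.01, 0, 0, 0, 0], [0, 0.01, 0, 0, 0, 0], [0, 0.01, 0, 0, 0, 0], [0, 0.01, 0, 0, 0, 0], [0, 0, 0, 0, 0, 0], [0, 0, 0, 0, 0, 0]]
  claw: 15

```text
clock: 24.35
eef_pos: [421.5, -239.4, 13.1]
tool_rot: [-1.71, 0.007, -2.159]
force: [0.3, 0.7, 0.8]
width: 28.6
```

>>> apply_moves:
  commands:
    - [[0, -0.4, -0.05, 0, 0, 0], [0, -0.8, -0.1, 0, 0, 0], [0, -0.8, -0.1, 0, 0, 0], [0, -0.6, -0.05, 0, 0, 0], [0, 0, 0, 0, 0, 0]]

```text
clock: 24.77
eef_pos: [421.7, -240.6, 118.7]
tool_rot: [-1.717, 0.005, -2.159]
force: [0.5, 0.0, -1.9]
width: 28.4
```

```bash
python3 go.py 547,279,115,-124,-98.2
```

```text
t 24.77 p [ 421.7 -240.6  118.7] rpy [ -98.4    0.3 -123.7] w 28.4 F [ 0.5  0.  -1.9] q [ 0.22  0.67  0.39  1.95 -0.37  0.75 -1.31]
15 rows:
[[[-0.84, 0.06, -0.3, 0.0, 0.0, -0.0], [-0.84, 0.05, -0.3, 0.0, 0.0, -0.0], [-0.84, 0.05, -0.3, 0.0, 0.0, -0.0], [-0.84, 0.05, -0.3, 0.0, 0.0, -0.0], [-0.84, 0.05, -0.3, 0.0, 0.0, -0.0], [-0.84, 0.05, -0.3, 0.0, 0.0, -0.0], [-0.84, 0.05, -0.3, 0.0, 0.0, -0.0], [-0.84, 0.05, -0.3, 0.0, 0.0, -0.0]]]
[[[-0.84, 0.05, -0.3, 0.0, 0.0, -0.0], [-0.84, 0.05, -0.31, 0.0, 0.0, -0.0], [-0.84, 0.05, -0.31, 0.0, 0.0, -0.0], [-0.84, 0.05, -0.31, 0.0, 0.0, -0.0], [-0.84, 0.05, -0.31, 0.0, 0.0, -0.0], [-0.84, 0.05, -0.31, 0.0, 0.0, -0.0], [-0.83, 0.05, -0.31, 0.0, 0.0, -0.0]]]
```

>>> apply_moves:
  commands:
    - [[-0.6, 0, -0.25, 0, 0, 0], [-0.85, 0, -0.3, 0, 0, 0], [-0.85, 0, -0.3, 0, 0, 0], [-0.85, 0, -0.3, 0, 0, 0], [-0.85, 0, -0.3, 0, 0, 0], [-0.85, 0, -0.3, 0, 0, 0], [-0.85, 0, -0.3, 0, 0, 0], [-0.85, 0, -0.3, 0, 0, 0]]

```text
clock: 25.43
eef_pos: [491.2, 27.9, 128.3]
tool_rot: [-1.711, -0.005, -2.178]
force: [1.2, -0.5, -1.2]
width: 28.6
```

```bash
python3 go.py 547,279,115,-124,-98.2
```

```text
t 25.43 p [491.2  27.9 128.3] rpy [ -98.    -0.3 -124.8] w 28.6 F [ 1.2 -0.5 -1.2] q [-0.31  0.65  0.39  1.95 -0.46  0.76 -1.8 ]
7 rows:
[[[-0.85, 0.09, -0.34, -0.0, -0.02, 0.0], [-0.85, 0.09, -0.34, -0.0, -0.02, 0.0], [-0.85, 0.09, -0.34, -0.0, -0.02, 0.0], [-0.85, 0.09, -0.33, -0.0, -0.02, 0.0], [-0.85, 0.09, -0.33, -0.0, -0.02, 0.0], [-0.85, 0.09, -0.33, -0.0, -0.02, 0.0], [-0.85, 0.09, -0.33, -0.0, -0.02, 0.0]]]
```

>>> apply_moves:
  commands:
    - [[-0.85, 0, -0.35, 0, 0, 0], [-0.85, 0, -0.35, 0, 0, 0], [-0.85, 0, -0.35, 0, 0, 0], [-0.85, 0, -0.3, 0, 0, 0], [-0.85, 0.1, -0.3, 0, 0, 0], [-0.8, 0.1, -0.3, 0, 0, 0], [-0.4, 0.1, -0.15, 0, 0, 0], [0, 0, 0, 0, 0, 0]]

```text
clock: 26.1
eef_pos: [541.9, 279.6, 117.2]
tool_rot: [-1.72, -0.007, -2.164]
force: [-0.6, 0.4, -1.6]
width: 28.9
```

>>> apply_moves:
  commands:
    - [[0, 0, 0, 0, 0, 0]]

```text
clock: 26.18
eef_pos: [540.9, 280.5, 115.5]
tool_rot: [-1.721, -0.008, -2.161]
force: [-0.2, -1.0, -1.3]
width: 28.9
```

```bash
python3 go.py 547,279,75,-124,-98.1
```

```text
t 26.18 p [540.9 280.5 115.5] rpy [ -98.6   -0.5 -123.8] w 28.9 F [-0.2 -1.  -1.3] q [-0.68  0.79  0.39  1.66 -0.51  0.89 -2.19]
2 rows:
[[[-0.03, 0.49, 0.15, 0.05, 0.01, 0.05], [-0.03, 0.49, 0.15, 0.05, 0.01, 0.05]]]
```

>>> apply_moves:
  commands:
    - [[-0.05, 0.4, 0.15, 0.05, 0, 0.05], [-0.05, 0.4, 0.15, 0.05, 0, 0.05], [0, 0.2, 0, 0, 0, 0], [0, 0, 0, 0, 0, 0], [0, 0, 0, 0, 0, 0]]

```text
clock: 26.6
eef_pos: [546.3, 274.0, 70.3]
tool_rot: [-1.713, -0.006, -2.167]
force: [-0.3, -0.3, -0.4]
width: 28.6
```

```bash
python3 go.py 547,279,52,-124,-98.1
```

```text
t 26.6 p [546.3 274.   70.3] rpy [ -98.1   -0.4 -124.2] w 28.6 F [-0.3 -0.3 -0.4] q [-0.65  0.85  0.36  1.68 -0.54  0.81 -2.16]
1 rows:
[[[-0.12, 0.46, 0.01, 0.01, -0.05, 0.07]]]
```

>>> apply_moves:
  commands:
    - [[-0.15, 0.2, 0.02, 0, 0, 0.05], [0, 0.2, 0.03, 0, 0, 0], [0, 0.05, 0, 0, 0, 0], [0, 0, 0, 0, 0, 0]]

```text
clock: 26.93
eef_pos: [550.5, 278.0, 52.3]
tool_rot: [-1.711, -0.0, -2.171]
force: [0.1, 0.2, -1.1]
width: 28.9
```

```bash
python3 go.py 547,279,46,-124,-98.1;  python3 snap.py top p7 80,135,260,250 4.2
```

```text
t 26.93 p [550.5 278.   52.3] rpy [ -98.    -0.  -124.4] w 28.9 F [ 0.1  0.2 -1.1] q [-0.65  0.87  0.34  1.68 -0.56  0.78 -2.15]
1 rows:
[[[0.03, 0.17, -0.06, -0.01, -0.08, -0.01]]]
```

View pics/p7.png

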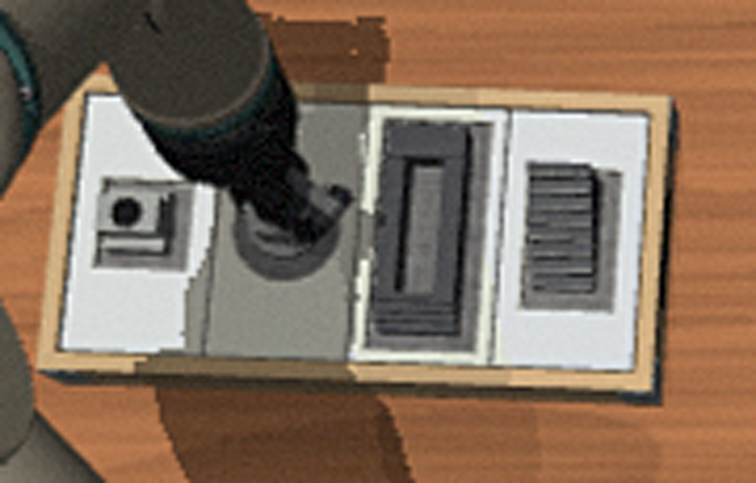

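The T-nut, strap and step block sit in their pockets; the collar nut is over the round one at (288,240). I'll lower it with a small correction.

>>> apply_moves:
  commands:
    - [[0.02, 0.08, -0.05, 0, 0, 0], [0, 0.06, 0, 0, 0, 0], [0, 0.05, 0, 0, 0, 0], [0, 0.05, 0, 0, 0, 0]]

```text
clock: 27.32
eef_pos: [548.4, 279.0, 47.1]
tool_rot: [-1.71, 0.002, -2.171]
force: [-4.0, -3.2, 16.7]
width: 28.9
```

```bash
python3 go.py; python3 -c "
from h import *
print(cast('top',np.array([[127,210]])/4.2+[80,135],62))"
```

```text
t 27.32 p [548.4 279.   47.1] rpy [-9.800e+01  1.000e-01 -1.244e+02] w 28.9 F [-4.  -3.2 16.7] q [-0.64  0.88  0.34  1.69 -0.56  0.76 -2.14]
[[550.72996825 361.13253626  62.        ]]
```

T-nut hole at (550.7, 361.1), which is the pocket centre. The collar nut touches the floor at 47.1 mm (34 + 13), as expected. Release, rise and clear.

>>> apply_moves:
  commands:
    - [[0, 0, 0, 0, 0, 0], [0, 0, 0, 0, 0, 0], [0, 0, 0, 0, 0, 0], [0, 0, 0, 0, 0, 0]]
  claw: 48

```text
clock: 27.65
eef_pos: [549.3, 279.7, 48.9]
tool_rot: [-1.709, 0.006, -2.171]
force: [0.7, 0.3, -0.4]
width: 47.4
```

>>> apply_moves:
  commands:
    - [[0, -0.2, -0.03, 0, 0, 0], [0, -0.6, -0.08, 0, 0, 0], [0, -0.8, -0.1, 0, 0, 0], [0, -0.8, -0.1, 0, 0, 0], [0, -0.8, -0.1, 0, 0, 0], [0, -0.3, 0, 0, 0, 0]]

```text
clock: 28.15
eef_pos: [548.0, 276.6, 192.2]
tool_rot: [-1.715, -0.005, -2.171]
force: [0.4, -0.1, -0.4]
width: 47.8
```

>>> apply_moves:
  commands:
    - [[0.7, 0, 0, 0, -0.5, 0], [0.85, 0, 0, 0, -0.6, 0], [0.85, 0, 0, 0, -0.6, 0], [0.85, 0, 0, 0, -0.6, 0], [0.85, 0, 0, 0, -0.6, 0], [0.85, 0, 0, 0, -0.6, 0], [0.85, 0, 0, 0, -0.6, 0], [0.85, 0, 0, 0, -0.6, 0]]

```text
clock: 28.82
eef_pos: [443.6, 37.1, 192.2]
tool_rot: [-1.687, 0.07, -1.727]
force: [0.7, -1.0, 0.3]
width: 48.2
```

>>> apply_moves:
  commands:
    - [[0.85, 0, 0, 0, -0.4, 0], [0.85, 0, 0, 0, 0, 0], [0.85, 0, 0, 0, 0, 0], [0.85, 0, 0, 0, 0, 0], [0.85, 0, 0, 0, 0, 0], [0.5, 0, 0, 0, 0, 0], [0, 0, 0, 0, 0, 0], [0, 0, 0, 0, 0, 0]]

```text
clock: 29.48
eef_pos: [415.6, -168.5, 182.1]
tool_rot: [-1.678, 0.07, -1.7]
force: [0.6, 0.7, -0.9]
width: 48.0
```

```bash
python3 go.py; python3 snap.py top p8 80,130,300,260 3.6; python3 snap.py scene p8s 340,110,480,225 4
python3 -c "
import cv2,numpy as np
a=cv2.imread('pics/p8.png');b=cv2.imread('pics/p8s.png');b=cv2.resize(b,None,fx=.9,fy=.9)
a=a[:,:]; c=np.zeros((600,800,3),np.uint8)
a=cv2.resize(a[:,:600],(440,int(468*440/600))); c[:a.shape[0],:440]=a; b=cv2.resize(b,(360,int(b.shape[0]*360/b.shape[1]))); c[:b.shape[0],440:]=b
f=cv2.imread('pics/p8_full.png')[140:265,270:445]; f=cv2.resize(f,(350,250)); c[350:600,:350]=f
cv2.imwrite('pics/final.png',c)"
```

```text
t 29.48 p [ 415.6 -168.5  182.1] rpy [-96.1   4.  -97.4] w 48.0 F [ 0.6  0.7 -0.9] q [ 0.11  0.5   0.36  2.02 -0.28  0.8  -1.05]
```

View pics/final.png

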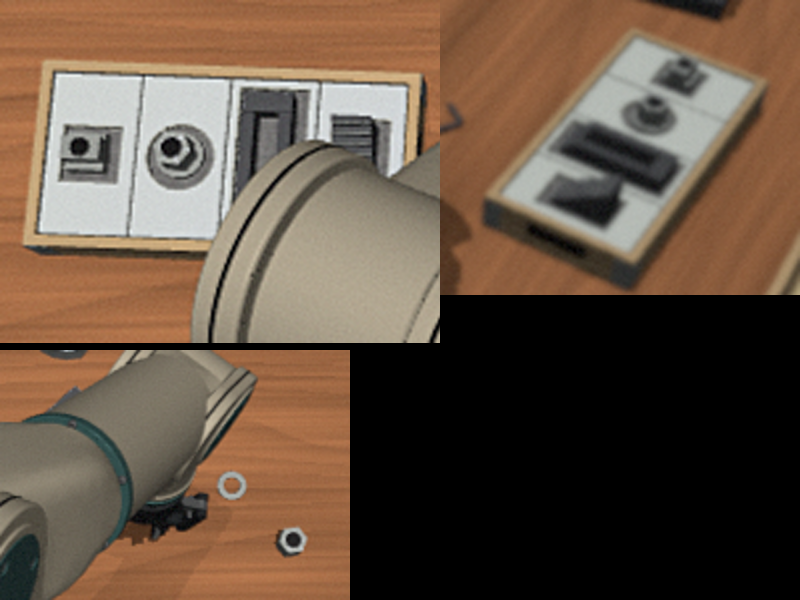

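```bash
python3 -c "
from h import *
print(cast('top',[[80+172/2.64,130+147/2.64]],64))
from cell import finish_job; print(finish_job())"
```

```text
[[547.77509282 277.41317619  64.        ]]
the job is handed in; nothing more can be done
None
```

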